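# Set up a padding press: prop leg out, notepads clamped, glue at hand

### The job

Get the notepads ready for gluing: swing the press's yellow prop leg out until it hits its stop, then stand every notepad on its long edge across the press bed, side by side, one end on the bed and the other on the leg's rail, between their lips. Then crank the red-knobbed handle clockwise until the jaw clamps the pads firmly against the fence. Also stand the glue bottle upright on the round cork mat, and leave the wooden stamp where it is.

Things in the scene. Friction and masses are not known exactly. Their poses are not given: they have to be found in the camera images.
- press: small grey bench press fixed to the desk, turned up to 0.15 rad. Origin: centre of its foot on the desk; x points away from the robot along the jaw's travel, y left, z up. All mm below are in this frame. Blue gearbox at the near end, under the crank: x -125 to -70, y -25 to 25, top z 82. Steel lip along the right of the bed: inner face y -27, x -42 to 113, top z 52
- bed (a point): centre of the clear bed top (press frame x 35, y 0, z 40; bed y -25 to 25). A pad stands here with its long axis along press y, its origin at y 33 to 45 (between the lips), z 40: it overhangs to the left and would tip off if the leg were not out below it. At y 26 to 82, between bed and leg rail, the pad's faces are free for fingers, clear of jaw and fence, and it is open below
- fence (a point): on the clamping face of the fence, the fixed jaw at the far end of the bed: x 110, y 0, z 60 (fence y -26 to 26, top z 82). Pads are gathered against it; they slide on bed and leg when pushed low down. Keep clear of the fixed wooden card box between press and pads: 145 mm high, world x 370 to 690, y -75 to 115
- press_jaw: moving jaw, dark steel, y -25 to 25, z 41 to 80; origin on its clamping face (face not pressed in), at desk level: at press x -45 when wide open (as at the start), moving to +x, towards the fence, by 36 mm for each clockwise turn of the crank (5.73 mm per rad). Travel 125 mm; the screw holds it. Its steel face plate is sprung and gives up to 5 mm (3 N at first touch, 14 N at 4 mm)
- crank (a joint): crank angle in rad, 0 at the start, grows clockwise as seen from above (closing), up to 21.8. Vertical axis at press x -97.5, y 0; dry friction about 0.15 N m. At 0 the crank arm points to -x of the press (to the robot). Once the jaw meets the pads, 0.4 to 0.7 rad more clamps them firmly
- knob_grip (a point): middle of the crank's upright red knob: 18 mm across, 30 mm high, its middle 108 mm above the desk, 34 mm from the crank axis, on the flat arm (its top 93 mm up); it spins freely on its pin, so it can be held and carried round the circle with the gripper's direction unchanged
- leg (a joint): prop leg angle in rad: 0 folded back (starts at 0 to 0.3), grows clockwise as seen from above, to the stop at 1.571. Vertical hinge; dry friction about 0.1 N m, no spring: it stays where it is left. Pushed on the outer face of its rail (facing the robot when folded, left when out), near the free end
- leg_hinge (a point): hinge axis of the leg at the height of the leg's top: press x -52, y 36, z 40
- leg_tip (a point): on top of the yellow L-shaped leg's rail, near the free end. Rail 22 mm wide, z 8 to 40, with a 4 mm lip to z 52 along its outer edge. At angle 0 the stem points from the hinge to press -x and the rail runs along +y, its middle 58 mm nearer the robot than the hinge, to 157 mm from it in y (this point: 145). At the stop: rail along x, y 83 to 105, then lip to 109; x -59 to 105; level with the bed
- pad1: notepad block, a narrow stiff white block of paper with a grey-brown backboard on one face and a coloured cover on the other (green), 30 mm thick (own x), 120 mm long (own y), 32 mm high (own z), about 0.11 kg; stands on its long edge; origin: centre of its underside. May be absent
- pad2: notepad block, a narrow stiff white block of paper with a grey-brown backboard on one face and a coloured cover on the other (red), 30 mm thick (own x), 120 mm long (own y), 32 mm high (own z), about 0.11 kg; stands on its long edge; origin: centre of its underside. May be absent
- pad3: notepad block, a narrow stiff white block of paper with a grey-brown backboard on one face and a coloured cover on the other (blue), 30 mm thick (own x), 120 mm long (own y), 32 mm high (own z), about 0.11 kg; stands on its long edge; origin: centre of its underside. May be absent
- pad4: notepad block, a narrow stiff white block of paper with a grey-brown backboard on one face and a coloured cover on the other (yellow), 30 mm thick (own x), 120 mm long (own y), 32 mm high (own z), about 0.11 kg; stands on its long edge; origin: centre of its underside. May be absent
- glue_bottle: white glue bottle with a red pointed cap, 49 mm across, 151 mm high, stands upright; origin: centre of its underside, z up. Its straight body is 49 mm wide up to about 95 mm, then it narrows to the cap
- mat: round cork mat fixed to the desk, 104 mm across, 4 mm thick; origin: centre of its underside
- stamp: wooden hand stamp, 25 x 44 x 77 mm, a bystander; origin: centre of its underside
Mind the look-alikes: they are no part of the job. What is shaped like the pad4 but turquoise is not meant. There is more than one size of the mat; the one meant has the size given above.

How it is judged (in metres and radians):
On the way, in this order (a step that is already met when the one before it is completed fails the run):
1. the prop leg is swung out to its stop (value of joint leg above 1.5 rad), for 0.2 s.
2. every notepad stands on its long edge on bed and leg (value of joint leg above 1.5 rad and z of pad1 in the frame of press between 0.036 and 0.045 m and y of pad1 in the frame of press between 0.028 and 0.05 m and x of pad1 in the frame of press between -0.04 and 0.115 m and angle between each of pad1, pad2, pad3, pad4's own z axis and vertical below 0.1 rad and z of pad2 in the frame of press between 0.036 and 0.045 m and y of pad2 in the frame of press between 0.028 and 0.05 m and x of pad2 in the frame of press between -0.04 and 0.115 m and z of pad3 in the frame of press between 0.036 and 0.045 m and y of pad3 in the frame of press between 0.028 and 0.05 m and x of pad3 in the frame of press between -0.04 and 0.115 m and z of pad4 in the frame of press between 0.036 and 0.045 m and y of pad4 in the frame of press between 0.028 and 0.05 m and x of pad4 in the frame of press between -0.04 and 0.115 m), for 0.2 s.
3. the jaw clamps the pads (contact force between press_jaw and anything else above 5 N), for 0.2 s.
At the end, for the whole second after the job is handed in: Prop leg within 0.07 rad of its stop; every present pad upright (0.1 rad) and square to the press (0.09 rad) on the bed, its origin 28 to 50 mm to the left of the press's centre line, at rest; jaw pressing with more than 5 N; glue bottle upright on the mat within 30 mm of its centre (all of step 2 and contact force between press_jaw and anything else above 5 N and angle between the y axis of each of pad1, pad2, pad3, pad4 and the y axis of press, either way round below 0.09 rad and linear speed of each of pad1, pad2, pad3, pad4, glue_bottle below 0.02 m/s and horizontal distance between glue_bottle and mat below 0.03 m and angle between glue_bottle's own z axis and vertical below 0.1 rad and height (world z) of glue_bottle between 0.001 and 0.01 m); the robot touches nothing.
It fails at once if the stamp is shoved more than 4 cm (distance of stamp from where it was at the start of the episode above 0.04 m).
Of pad1, pad2, pad3, pad4 only 2 to 4 are there at a start; the rules pass over those that are not, and their reading is None.
At some moment in a run one of pad1, pad2, pad3, pad4 may be knocked a few centimetres aside while the robot is not near it.
It also fails if it takes over 210 s, if anything falls off the work surface, if the arm or the gripper's body presses on something with over 40 N, if the wrist force passes 120 N, or if a joint passes its speed limit or range.

### The arm

A 6-joint arm with a two-finger parallel gripper is mounted at the origin on a cart in front of the work surface, level with it; the furniture and walls round the work are solid. World frame = base frame: x ahead of the robot, y to its left, z up, the work surface at z = 0. Lengths are in m, angles in degrees, forces in N, time in s.
With the tool pointing down it reaches from about 0.35 to 0.875 m from the base axis. Payload 4.2 kg.
Tool frame: the origin (TCP) lies between the finger pads; the fingertips stand 8 mm ahead of it and the grasp point (between the pads) lies 11 mm behind it; x points along the fingers, y is the direction in which the jaws open and shut, and the axes are right-handed (so a half turn about x gives the same grasp; the last joint's range is limited). The gripper opens to 87 mm and grips with 3 to 60 N. Pads are 19 mm wide; open, the fingers measure 117 mm over their backs; the gripper's body (75 mm by 190 mm) begins 51 mm behind the grasp point.
Start: joints at [83.056, 22.042, 0.453, 0, -68.411, -14.817], TCP at [0.232, 0.58, 0.231] pointing down, gripper open.
Joint ranges: [-179.83, 179.83], [-69.29, 118.12], [-61.27, 80.66], [-181.25, 117.63], [-171.15, -9.14], [-177.46, 177.46]. Speed limits (degrees/s): [159.86, 159.86, 180, 180, 180, 180].

### API

Orientations are given as a 3x3 rotation matrix whose columns are the frame's x, y, z axes.
In Python, from station import r gives the robot as it stands. The module is installed in compiled form; this text tells all that it offers.
- The arm moves only by the tool move_arm, never from a script. Its argument "increments" is one flat list of numbers, 7 for each row, row after row: the turn, a rotation vector about the tool's x, y, z in degrees, then the shift along the tool's x, y, z in m, then the finger opening in m, from 0 to 0.087. A call has 1 to 12 rows; each row is the pose to reach, as a shift and turn from the pose commanded when the call began, along the tool's axes at that moment; what a row does not reach only later rows make up. A row lasts 1/12 s, in which the tool goes at most 41.7 mm and 7.16 degrees, less where a joint would pass 70% of its speed; a pose out of reach is approached as far as the arm can. A call with a gripper value outside its range is refused whole. The fingers move at their own pace and stop on an object; the grip force is fixed at half the most. Time passes only in rows, so rows that repeat a pose let the fingers close. It gives the time, the measured TCP pose, the force and the opening at its end, in the units of the state.
- r.sense(): the state, without advancing time (a new reading comes with each control period).
- r.capture(name): name is "scene" or "top"; returns the picture (384x512x3 uint8, red, green, blue); there is no depth.
- r.calibration(name): a dict with "fx", "fy", "cx", "cy" (pixels), "rvec" (rotation vector, rad) and "tvec" (3), from world to camera coordinates, as OpenCV has them. Camera axes: x right, y down, z forward; pixel columns grow to the right and rows downward; lengths in m; the calibration is good to about 2 mm. A picture is of the moment at which its call begins. calibration takes no time and is no camera call.
- r.finish_job(): hands the job in, once; it reports no verdict.
The state is a dict: "time_s": time; "joints": joint angles; "joint_velocities": joint speeds; "effort": joint torques, N m; "tcp_pos": TCP position; "ee_rot": TCP orientation; "wrist_force": force on the tool from outside, world axes, zero at the start; "moment": the same for the moment, N m; "gripper_width": opening from 0.0 (shut) to 1.0 (fully open).
Only numpy, scipy, OpenCV 4.12 (cv2) and the standard library are available. Lean on these libraries where they do the work, as an engineer would, in place of code of your own. Each camera call takes 0.05 s, during which the arm holds its last target.

## Working session

There is one attempt and no reset: what is moved stays moved. The work goes in short steps, Python scripts to look and compute and a tool call to move; the robot and the scene stay as the last step left them, time stands still between calls to the robot, and variables do not carry over. Pictures are saved under pics/ and viewed, and the job is handed in when it is done.

Besides the shell and the picture viewer there is one more tool, called after ">>>" as name(argument=value, ...) on one line, values as JSON. move_arm: Moves the arm, as the interface text tells. Its arguments: {"type":"object","properties":{"increments":{"type":"array","items":{"type":"number"}}},"required":["increments"]}

```bash
ls; mkdir -p pics; cat > h.py <<'E'
import numpy as np, cv2
from station import r
def cal(n):
    c=r.calibration(n); K=np.array([[c['fx'],0,c['cx']],[0,c['fy'],c['cy']],[0,0,1.]]); R=cv2.Rodrigues(np.array(c['rvec'],float))[0]; return K,R,np.array(c['tvec'],float).ravel()
def proj(n,P):
    K,R,t=cal(n); p=(K@(R@np.atleast_2d(P).T+t[:,None])).T; return p[:,:2]/p[:,2:]
def unproj(n,uv,z):
    K,R,t=cal(n); uv=np.atleast_2d(uv); d=(R.T@np.linalg.inv(K)@np.c_[uv,np.ones(len(uv))].T).T; o=-R.T@t
    return o+d*((z-o[2])/d[:,2])[:,None]
def snap(n,f,crop=None,s=1):
    im=r.capture(n); np.save(f'pics/{n}.npy',im)
    save(im,f,crop,s); return im
def save(im,f,crop=None,s=1):
    if crop: im=im[crop[1]:crop[3],crop[0]:crop[2]]
    im=cv2.resize(im,None,fx=s,fy=s,interpolation=cv2.INTER_CUBIC); cv2.imwrite(f'pics/{f}.png',im[:,:,::-1])
E
python3 - <<'E'
from h import *
snap('scene','s0',s=1.5);snap('top','t0',s=1.5)
for n in('scene','top'):
    K,R,t=cal(n);print(n,K[0,0],-R.T@t,R[2])
s=r.sense();print(s)
E
```

```text
pics
scene 440.74145768418083 [-0.38146663 -0.00862667  1.52326622] [ 0.5834439  -0.02612365 -0.81173319]
top 462.7193403499121 [ 0.48155692 -0.07572977  1.63613439] [ 0.10493668 -0.00173744 -0.99447739]
{'time_s': 0.1, 'joints': array([ 8.30575299e+01,  2.20849297e+01,  3.86150767e-01, -2.37307727e-02,
       -6.84101067e+01, -1.48187765e+01]), 'joint_velocities': array([-0.066282  , -0.14643825,  0.14169194,  0.13822793,  0.05655637,
        0.00422861]), 'effort': array([-4.84754109e-04, -3.91691065e+01,  1.87934786e+01,  4.23196614e+00,
        1.34064595e-02, -7.68697942e-05]), 'tcp_pos': array([0.23148642, 0.57998323, 0.22957814]), 'ee_rot': array([[-6.12002519e-04, -3.70881032e-01, -9.28680185e-01],
       [-1.83989893e-03, -9.28678369e-01,  3.70881519e-01],
       [-9.99998120e-01,  1.93565810e-03, -1.14030111e-04]]), 'wrist_force': array([ 0.03024242, -0.52219949,  0.54433501]), 'moment': array([-0.01413409,  0.02598962, -0.0033054 ]), 'gripper_width': 0.9975839011963021}
```

View pics/s0.png

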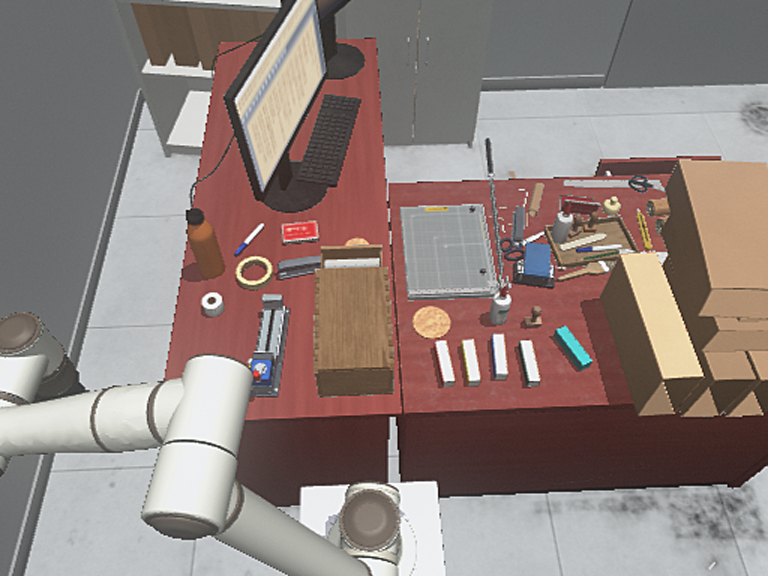

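View pics/t0.png

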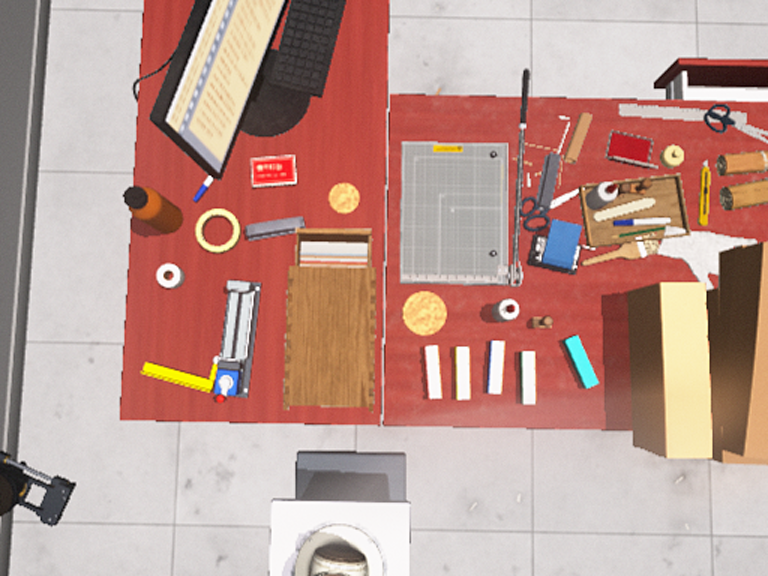

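```bash
python3 - <<'E'
from h import *
im=np.load('pics/top.npy')
save(im,'t_press',(85,180,185,280),6)
save(im,'t_pads',(260,185,410,285),5)
E
```

```text
(no output)
```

View pics/t_press.png

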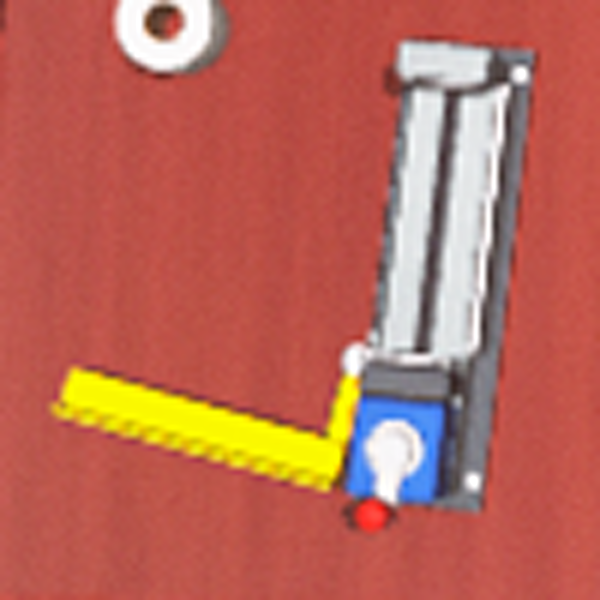

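View pics/t_pads.png

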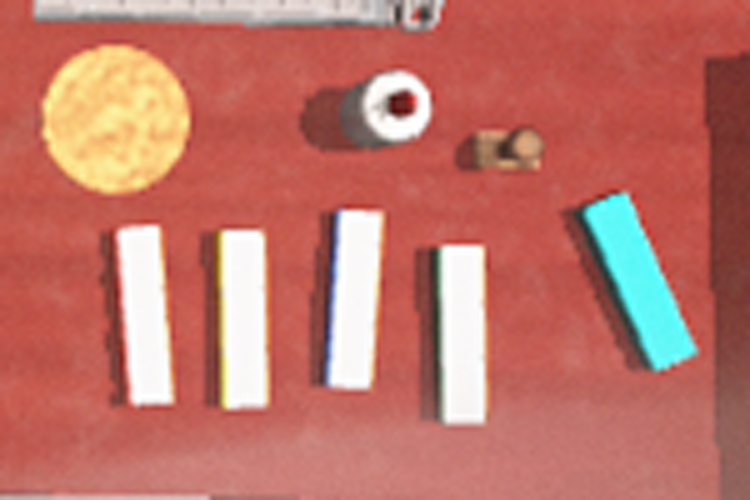

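```bash
cat > fit.py <<'E'
from h import *
from scipy.optimize import least_squares
im=np.load('pics/top.npy')
C=lambda x,y:((x+.5)/6-.5+85,(y+.5)/6-.5+180)
pts=[((-97.5,0,97),C(390,448)),((-131.5,0,123),C(371,516)),((-52,36,42),C(355,359)),
((-70,25,82),C(356,398)),((-70,-25,82),C(446,402)),((-125,25,82),C(349,495)),((-125,-25,82),C(437,500)),
((110,26,82),C(402,80)),((110,-26,82),C(490,84))]
P=np.array([p for p,_ in pts])/1e3; U=np.array([u for _,u in pts])
def tw(q,P): c,s=np.cos(q[2]),np.sin(q[2]); return np.c_[q[0]+c*P[:,0]-s*P[:,1],q[1]+s*P[:,0]+c*P[:,1],P[:,2]]
f=lambda q:(proj('top',tw(q,P))-U).ravel()
s=least_squares(f,[.5,.25,-.1],loss='soft_l1')
print('press',s.x); print(f(s.x).reshape(-1,2).round(2))
np.save('press.npy',s.x)
# pads
sub=im[225:275,275:370].astype(int)
m=(sub.min(2)>200).astype(np.uint8)
n,l,st,ce=cv2.connectedComponentsWithStats(m)
for i in range(1,n):
    if st[i,4]<50: continue
    ys,xs=np.nonzero(l==i); uv=np.c_[xs+275,ys+225].astype(float)
    W=unproj('top',uv,.032)[:,:2]; 
    (c,wh,a)=cv2.minAreaRect((W*1e3).astype(np.float32)); w,v=np.linalg.eigh(np.cov(W.T)); ax=v[:,1]
    print('pad',W.mean(0).round(4),'ext',np.round(np.sqrt(12*w)*1e3,1),'yaw long axis from x deg',round(np.degrees(np.arctan2(ax[1],ax[0])),2))
C5=lambda x,y:((x+.5)/5-.5+260,(y+.5)/5-.5+185)
print('mat',unproj('top',C5(116,118),.004),unproj('top',[C5(42,118),C5(190,118)],.004)[:,1])
print('bottle',unproj('top',C5(403,103),.149)); 
print('stamp',unproj('top',C5(527,145),.075))
E
python3 fit.py
```

```text
press [ 0.51679124  0.24635347 -0.08747929]
[[ 0.09  0.38]
 [ 0.14 -0.09]
 [ 0.69  0.15]
 [ 0.35 -0.54]
 [ 0.25  0.41]
 [-0.66 -0.12]
 [-0.37  0.68]
 [-0.59 -1.03]
 [ 0.05 -0.05]]
pad [ 0.4642 -0.3523] ext [ 27.2 121. ] yaw long axis from x deg 176.36
pad [ 0.4502 -0.2075] ext [ 26.9 120.7] yaw long axis from x deg -175.09
pad [ 0.45   -0.2761] ext [ 27.3 119.7] yaw long axis from x deg -179.61
pad [ 0.4423 -0.4266] ext [ 27.2 120.5] yaw long axis from x deg -178.25
mat [[ 0.58749593 -0.18794525  0.004     ]] [-0.1356714  -0.24023192]
bottle [[ 0.59145482 -0.36281512  0.149     ]]
stamp [[ 0.57017635 -0.460882    0.075     ]]
```

```bash
cat >> h.py <<'E'
import json
from scipy.spatial.transform import Rotation as Ro
def tw1(p): 
    q=np.load('press.npy'); c,s=np.cos(q[2]),np.sin(q[2]); return np.array([q[0]+c*p[0]-s*p[1],q[1]+s*p[0]+c*p[1],p[2]])
def Rd(a): # tool down, tool y at world angle a deg
    a=np.radians(a); y=np.array([np.cos(a),np.sin(a),0]); x=np.array([0,0,-1.]); return np.c_[x,y,np.cross(x,y)]
def inc(p,a,p0=None,R0=None):
    s=r.sense(); p0=s['tcp_pos'] if p0 is None else p0; R0=s['ee_rot'] if R0 is None else R0
    rv=Ro.from_matrix(R0.T@Rd(a)).as_rotvec(degrees=True); return np.r_[rv.round(2),(R0.T@(np.array(p)-p0)).round(4)]
def topr(w):
    q=np.load('press.npy'); c,s=np.cos(q[2]),np.sin(q[2]); d=np.array(w)[:2]-q[:2]; return np.array([c*d[0]+s*d[1],-s*d[0]+c*d[1]])
E
python3 - <<'E'
from h import *
# roll
C=lambda x,y:((x+.5)/6-.5+85,(y+.5)/6-.5+180)
print('roll px->press',topr(unproj('top',C(165,22),.04)[0]),'orange bottle base',topr(unproj('top',(107,145),.05)[0]))
# leg angle: near rail corners at z .052 lip outer edge
a=topr(unproj('top',C(55,412),.052)[0]);b=topr(unproj('top',C(330,488),.052)[0]);print('outer edge press',a,b,'theta',np.arctan2((a-b)[0],(a-b)[1]))
a=topr(unproj('top',C(72,370),.040)[0]);b=topr(unproj('top',C(338,440),.040)[0]);print('inner',a,b,np.arctan2((a-b)[0],(a-b)[1]))
h=np.array([-.052,.036])
def fc(th,s=.130,extra=0):
    c,sn=np.cos(-th),np.sin(-th); R=np.array([[c,-sn],[sn,c]]); n=R@[-1,0]; al=R@[0,1]
    return h+al*s+n*(.073+.015*abs(n[0])+.0095*abs(n[1])+extra)
for th in [.2,.5,.8,1.1,1.4,1.571]:
    p=fc(th); w=tw1([*p,.03]); print(th,p.round(4),w.round(4),np.hypot(*w[:2]).round(3))
p=fc(.2,extra=.02); w=tw1([*p,.12]); print(inc(w,175), inc([*w[:2],.028],175))
E
```

```text
roll px->press [0.12852683 0.17344009] orange bottle base [0.25848076 0.2064326 ]
outer edge press [-0.09913797  0.20070323] [-0.1246956   0.04063155] theta 0.15832732000546731
inner [-0.0752533   0.19843774] [-0.09829724  0.04244719] 0.14666574512996058
0.2 [-0.114   0.1812] [0.4191 0.4368 0.03  ] 0.605
0.5 [-0.0693  0.1936] [0.4647 0.4452 0.03  ] 0.644
0.8 [-0.0216  0.1913] [0.512  0.4388 0.03  ] 0.674
1.1 [0.0238 0.1736] [0.5557 0.4172 0.03  ] 0.695
1.4 [0.0617 0.1418] [0.5906 0.3822 0.03  ] 0.703
1.571 [0.078  0.1185] [0.6049 0.3576 0.03  ] 0.703
[ 7.323e+01 -8.000e-02 -9.000e-02  1.097e-01  6.500e-02 -2.074e-01] [ 7.323e+01 -8.000e-02 -9.000e-02  2.017e-01  6.480e-02 -2.074e-01]
```

```bash
python3 - <<'E'
from h import *
h=np.array([-.052,.036])
def fc(th,s=.12,extra=0):
    c,sn=np.cos(-th),np.sin(-th); R=np.array([[c,-sn],[sn,c]]); n=R@[-1,0]; al=R@[0,1]
    return h+al*s+n*(.073+.015*abs(n[0])+.0095*abs(n[1])+extra)
p=fc(.15,extra=.025); w=tw1([*p,.12]); print(w,inc(w,175))
R0=Rd(175); p0=w
for th,e in [(.15,.025),(.2,.0),(.35,0),(.5,0),(.65,0),(.8,0),(.95,0),(1.1,0),(1.25,0),(1.4,0),(1.5,0),(1.571,-.003)]:
    print(th,inc(tw1([*fc(th,extra=e),.026]),175,p0,R0)[3:])
E
```

```text
[0.38532107 0.43026902 0.12      ] [73.23   -0.08   -0.09    0.1098  0.0818 -0.1984]
0.15 [0.094 0.    0.   ]
0.2 [ 0.094  -0.0311 -0.0003]
0.35 [ 0.094  -0.0513  0.008 ]
0.5 [ 0.094  -0.073   0.0131]
0.65 [ 0.094  -0.0955  0.0147]
0.8 [ 0.094  -0.1182  0.0126]
0.95 [ 0.094  -0.1406  0.0068]
1.1 [ 0.094  -0.1619 -0.0027]
1.25 [ 0.094  -0.1816 -0.0156]
1.4 [ 0.094  -0.1989 -0.0317]
1.5 [ 0.094  -0.2088 -0.044 ]
1.571 [ 0.094  -0.215  -0.0563]
```

>>> move_arm(increments=[73.2,0,0,0.08,0.07,-0.225,0,73.2,0,0,0.08,0.07,-0.225,0,73.2,0,0,0.08,0.07,-0.225,0,73.2,0,0,0.08,0.07,-0.225,0,73.2,0,0,0.08,0.07,-0.225,0,73.2,0,0,0.08,0.07,-0.225,0,73.2,0,0,0.08,0.07,-0.225,0,73.2,0,0,0.08,0.07,-0.225,0,73.2,0,0,0.08,0.07,-0.225,0,73.2,0,0,0.08,0.07,-0.225,0,73.2,0,0,0.08,0.07,-0.225,0])

```text
time_s: 1.02
tcp_pos: [0.4146, 0.4315, 0.1499]
ee_rot: [[-0.001, -0.996, 0.092], [-0.001, 0.092, 0.996], [-1.0, 0.001, -0.001]]
wrist_force: [-0.1, 0.2, 0.7]
gripper_width: 0.248
```

```bash
cat > fc.py <<'E'
from h import *
h=np.array([-.052,.036])
def fc(th,s=.12,extra=0):
    c,sn=np.cos(-th),np.sin(-th); R=np.array([[c,-sn],[sn,c]]); n=R@[-1,0]; al=R@[0,1]
    return h+al*s+n*(.073+.015*abs(n[0])+.0095*abs(n[1])+extra)
E
python3 - <<'E'
from fc import *
print(inc(tw1([*fc(.15,extra=.025),.12]),175),inc(tw1([*fc(.15,extra=.025),.026]),175))
E
```

```text
[-0.27   -0.06   -0.04    0.0299  0.0291 -0.0039] [-0.27   -0.06   -0.04    0.1239  0.029  -0.0038]
```

>>> move_arm(increments=[0,0,0,0,0.03,-0.004,0,0,0,0,0.03,0.03,-0.004,0,0,0,0,0.07,0.03,-0.004,0,0,0,0,0.1,0.03,-0.004,0,0,0,0,0.124,0.03,-0.004,0,0,0,0,0.124,0.03,-0.004,0,0,0,0,0.124,0.03,-0.004,0])

```text
time_s: 1.6
tcp_pos: [0.3842, 0.4299, 0.0255]
ee_rot: [[-0.001, -0.996, 0.086], [-0.003, 0.086, 0.996], [-1.0, 0.001, -0.003]]
wrist_force: [0.3, 0.3, 0.6]
gripper_width: 0.002
```

```bash
python3 - <<'E'
from fc import *
s=r.sense();print(s['tcp_pos'],s['gripper_width'],s['wrist_force'])
for th,e in [(.2,.0),(.35,0),(.5,0),(.65,0),(.8,0),(.95,0),(1.1,0),(1.25,0),(1.4,0),(1.5,0),(1.571,-.003)]:
    print(th,inc(tw1([*fc(th,extra=e),.026]),175)[3:])
snap('top','t1',(60,150,200,290),4)
E
```

```text
[0.38415984 0.42985468 0.02546051] 0.002492761419978856 [0.32359106 0.29469655 0.5569722 ]
0.2 [-0.0006 -0.0322  0.0002]
0.35 [-0.0006 -0.0524  0.0084]
0.5 [-0.0007 -0.0741  0.0135]
0.65 [-0.0007 -0.0966  0.0151]
0.8 [-0.0007 -0.1194  0.013 ]
0.95 [-0.0007 -0.1417  0.0072]
1.1 [-0.0007 -0.1631 -0.0023]
1.25 [-0.0007 -0.1827 -0.0153]
1.4 [-0.0006 -0.1999 -0.0314]
1.5 [-0.0006 -0.2099 -0.0436]
1.571 [-0.0006 -0.2161 -0.056 ]
```

View pics/t1.png

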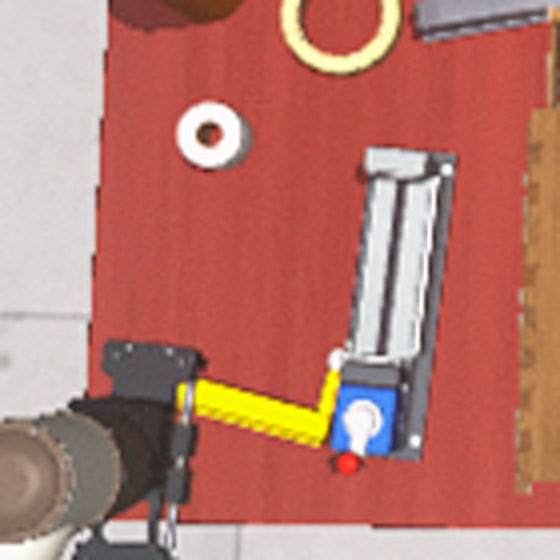

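The closed fingers sit behind the rail near its free end (~(185,410) in the crop), leg still folded. I'll push along the arc.

>>> move_arm(increments=[0,0,0,0,-0.032,0,0,0,0,0,0,-0.042,0.005,0,0,0,0,0,-0.053,0.008,0,0,0,0,0,-0.064,0.011,0,0,0,0,0,-0.074,0.0135,0,0,0,0,0,-0.085,0.0145,0,0,0,0,0,-0.097,0.015,0,0,0,0,0,-0.108,0.014,0,0,0,0,0,-0.119,0.013,0,0,0,0,0,-0.131,0.01,0,0,0,0,0,-0.142,0.007,0,0,0,0,0,-0.142,0.007,0])

```text
time_s: 2.65
tcp_pos: [0.5289, 0.4242, 0.0264]
ee_rot: [[0.001, -0.996, 0.089], [0.0, 0.089, 0.996], [-1.0, -0.001, 0.0]]
wrist_force: [0.1, 0.1, 0.1]
gripper_width: 0.004
```

```bash
python3 - <<'E'
from fc import *
s=r.sense();print(s['tcp_pos'],s['gripper_width'],s['wrist_force'])
for th,e in [(.95,0),(1.1,0),(1.25,0),(1.4,0),(1.5,0),(1.571,0),(1.571,-.004)]:
    print(th,inc(tw1([*fc(th,extra=e),.026]),175)[3:])
snap('top','t2',(60,150,200,290),4)
E
```

```text
[0.52885171 0.42417753 0.02635901] 0.00394553657850423 [0.07329967 0.11032659 0.0542448 ]
0.95 [0.0004 0.0029 0.0004]
1.1 [ 0.0004 -0.0184 -0.0091]
1.25 [ 0.0004 -0.0381 -0.022 ]
1.4 [ 0.0004 -0.0554 -0.0381]
1.5 [ 0.0004 -0.0654 -0.0503]
1.571 [ 0.0004 -0.0716 -0.0596]
1.571 [ 0.0004 -0.0716 -0.0636]
```

View pics/t2.png

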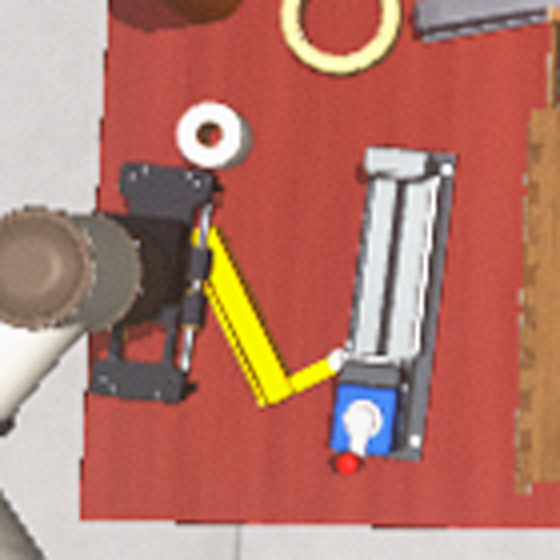

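>>> move_arm(increments=[0,0,0,0,-0.007,-0.004,0,0,0,0,0,-0.018,-0.009,0,0,0,0,0,-0.028,-0.015,0,0,0,0,0,-0.038,-0.022,0,0,0,0,0,-0.047,-0.03,0,0,0,0,0,-0.055,-0.038,0,0,0,0,0,-0.065,-0.05,0,0,0,0,0,-0.07,-0.058,0,0,0,0,0,-0.072,-0.063,0,0,0,0,0,-0.072,-0.063,0])

```text
time_s: 3.53
tcp_pos: [0.5924, 0.3638, 0.0268]
ee_rot: [[0.004, -0.996, 0.087], [0.014, 0.087, 0.996], [-1.0, -0.003, 0.015]]
wrist_force: [-8.3, 21.2, -4.5]
gripper_width: 0.002
```

```bash
python3 - <<'E'
from fc import *
s=r.sense();print(s['tcp_pos'],topr(s['tcp_pos']),s['gripper_width'],s['wrist_force'])
snap('top','t3',(60,150,200,290),4)
E
```

```text
[0.59237054 0.363807   0.02677693] [0.06502864 0.12360759] 0.002328794491435925 [-8.26479581 21.21691295 -4.4734316 ]
```

View pics/t3.png

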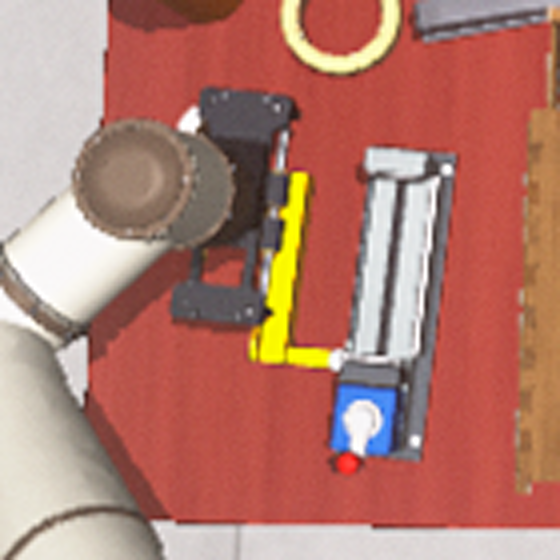

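>>> move_arm(increments=[0,0,0,0,0,0.025,0,0,0,0,-0.02,0,0.03,0,0,0,0,-0.06,0,0.03,0.055,0,0,0,-0.1,0,0.03,0.055,0,0,0,-0.14,0,0.03,0.055,0,0,0,-0.18,0,0.03,0.055,0,0,0,-0.21,0,0.03,0.055,0,0,0,-0.21,0,0.03,0.055])

```text
time_s: 4.25
tcp_pos: [0.5988, 0.3867, 0.2464]
ee_rot: [[0.013, -0.996, 0.086], [0.009, 0.086, 0.996], [-1.0, -0.012, 0.01]]
wrist_force: [1.2, 1.0, 1.2]
gripper_width: 0.374
```

```bash
cat > pads.py <<'E'
from h import *
def pads(n='top',z=.032,roi=(265,215,375,285)):
    im=r.capture(n); np.save(f'pics/{n}.npy',im); x0,y0,x1,y1=roi
    m=(im[y0:y1,x0:x1].astype(int).min(2)>195).astype(np.uint8)
    nn,l,st,ce=cv2.connectedComponentsWithStats(m); out=[]
    for i in range(1,nn):
        if st[i,4]<100: continue
        ys,xs=np.nonzero(l==i); W=unproj(n,np.c_[xs+x0,ys+y0].astype(float),z)[:,:2]
        w,v=np.linalg.eigh(np.cov(W.T)); ax=v[:,1]*np.sign(v[0,1])
        out.append((*W.mean(0).round(4),round(float(np.degrees(np.arctan2(ax[1],ax[0]))),2),np.round(np.sqrt(12*w)*1e3,1)))
    return out
E
python3 - <<'E'
from pads import *
s=r.sense();print(s['tcp_pos'],s['gripper_width'],s['wrist_force'])
for p in pads(): print(p)
p=np.array([.4502,-.2075]);a=4.9;t=p+.015*np.array([np.cos(np.radians(a)),np.sin(np.radians(a))])
print(inc([*t,.24],90+a),inc([*t,.013],90+a))
save(np.load('pics/top.npy'),'t4',s=1.5)
E
```

```text
[0.59884861 0.3867054  0.24642371] 0.3737440008624718 [1.15771152 1.02242989 1.21244481]
(np.float64(0.465), np.float64(-0.3524), -3.8, array([ 26.7, 119.2]))
(np.float64(0.4509), np.float64(-0.2075), 4.9, array([ 26.5, 118.7]))
(np.float64(0.451), np.float64(-0.2764), 1.36, array([ 26.6, 118.2]))
(np.float64(0.4414), np.float64(-0.4271), 0.92, array([ 26.2, 118.6]))
[ 8.011e+01  6.100e-01  7.000e-02 -2.400e-03  8.030e-02 -6.017e-01] [ 8.011e+01  6.100e-01  7.000e-02  2.246e-01  8.190e-02 -6.032e-01]
```

View pics/t4.png

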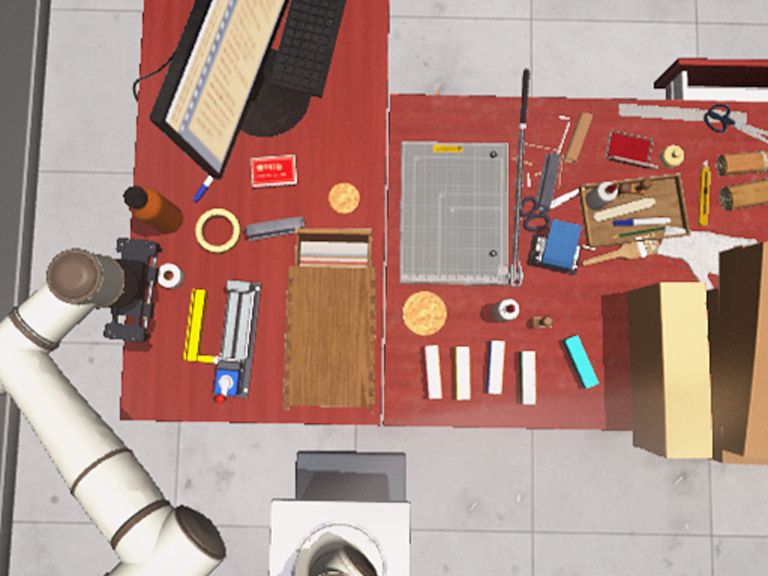

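>>> move_arm(increments=[80.1,0.6,0,-0.002,0.08,-0.602,0.055,80.1,0.6,0,-0.002,0.08,-0.602,0.055,80.1,0.6,0,-0.002,0.08,-0.602,0.055,80.1,0.6,0,-0.002,0.08,-0.602,0.055,80.1,0.6,0,-0.002,0.08,-0.602,0.055,80.1,0.6,0,-0.002,0.08,-0.602,0.055,80.1,0.6,0,-0.002,0.08,-0.602,0.055,80.1,0.6,0,-0.002,0.08,-0.602,0.055,80.1,0.6,0,-0.002,0.08,-0.602,0.055,80.1,0.6,0,-0.002,0.08,-0.602,0.055,80.1,0.6,0,-0.002,0.08,-0.602,0.055,80.1,0.6,0,-0.002,0.08,-0.602,0.055])

```text
time_s: 5.3
tcp_pos: [0.485, -0.1043, 0.2373]
ee_rot: [[-0.009, -0.081, 0.997], [-0.007, 0.997, 0.081], [-1.0, -0.006, -0.009]]
wrist_force: [1.0, 0.3, -0.1]
gripper_width: 0.635
```

```bash
python3 - <<'E'
from pads import *
p=np.array([.4505,-.2075]);a=4.9;t=p+.015*np.array([np.cos(np.radians(a)),np.sin(np.radians(a))])
print(inc([*t,.24],90+a),inc([*t,.013],90+a))
E
```

```text
[-0.24   -0.54    0.35   -0.0019 -0.1001 -0.0278] [-0.24   -0.54    0.35    0.2251 -0.0987 -0.0256]
```

>>> move_arm(increments=[0,0,0,0,-0.04,-0.01,0.055,0,0,0,0,-0.08,-0.02,0.055,0,0,0,0,-0.1,-0.027,0.055,0,0,0,0.04,-0.1,-0.027,0.055,0,0,0,0.08,-0.1,-0.027,0.055,0,0,0,0.12,-0.1,-0.027,0.055,0,0,0,0.14,-0.1,-0.027,0.055,0,0,0,0.14,-0.1,-0.027,0.055])

```text
time_s: 5.97
tcp_pos: [0.4624, -0.2047, 0.0934]
ee_rot: [[-0.02, -0.084, 0.996], [-0.004, 0.996, 0.084], [-1.0, -0.003, -0.02]]
wrist_force: [-0.3, 0.6, 0.4]
gripper_width: 0.632
```

```bash
python3 - <<'E'
from pads import *
p=np.array([.4505,-.2075]);a=4.9;t=p+.015*np.array([np.cos(np.radians(a)),np.sin(np.radians(a))])
print(inc([*t,.24],90+a),inc([*t,.013],90+a));print(r.sense()['tcp_pos'],r.sense()['gripper_width'])
E
```

```text
[-0.1    -1.17    0.15   -0.1466 -0.0021 -0.    ] [-0.1    -1.17    0.15    0.0803 -0.0015  0.0046]
[ 0.46236079 -0.20471737  0.09338174] 0.6324066188852571
```

>>> move_arm(increments=[0,-1.2,0,0.04,-0.0015,0.0045,0.055,0,-1.2,0,0.07,-0.0015,0.0045,0.055,0,-1.2,0,0.08,-0.0015,0.0045,0.055,0,-1.2,0,0.08,-0.0015,0.0045,0.055,0,-1.2,0,0.08,-0.0015,0.0045,0.0,0,-1.2,0,0.08,-0.0015,0.0045,0.0,0,-1.2,0,0.08,-0.0015,0.0045,0.0,0,-1.2,0,0.08,-0.0015,0.0045,0.0,0,-1.2,0,0.08,-0.0015,0.0045,0.0,0,-1.2,0,0.08,-0.0015,0.0045,0.0])

```text
time_s: 6.8
tcp_pos: [0.4726, -0.2065, 0.0203]
ee_rot: [[0.016, -0.086, 0.996], [-0.005, 0.996, 0.086], [-1.0, -0.007, 0.016]]
wrist_force: [0.0, 1.0, 5.5]
gripper_width: 0.344
```

```bash
python3 - <<'E'
from pads import *
print(r.sense()['tcp_pos'],r.sense()['gripper_width']*87,r.sense()['ee_rot'][:,0])
snap('top','t5',(260,200,410,300),5)
t=tw1([.092,.054,.24]);print(t, inc(t,175))
E
```

```text
[ 0.47260445 -0.20645006  0.02028007] 29.90147195369158 [ 0.01637412 -0.00539133 -0.9998514 ]
[0.6131573  0.29210915 0.24      ] [-80.03     0.48     0.95    -0.2201   0.483    0.1866]
```

View pics/t5.png

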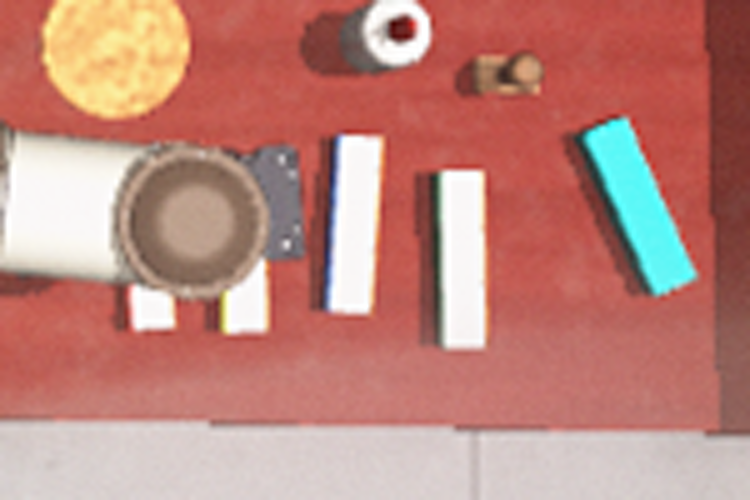

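```bash
cat >> h.py <<'E'
def Rz(d): return Ro.from_euler('z',d,degrees=True).as_matrix()
def yaw(R): return np.degrees(np.arctan2(R[1,1],R[0,1]))
def incR(p,R1,p0,R0):
    return np.r_[Ro.from_matrix(R0.T@R1).as_rotvec(degrees=True).round(2),(R0.T@(np.array(p)-p0)).round(4)]
E
python3 - <<'E'
from pads import *
s=r.sense();p0,R0=s['tcp_pos'],s['ee_rot']
yp=175; print(yaw(R0))
R1=Rz(yp-yaw(R0))@R0
for P in [(.092,.061,.24),(.092,.061,.12),(.092,.061,.063)]:
    print(incR(tw1(P),R1,p0,R0),tw1(P))
print(incR([.46,-.15,.25],R0,p0,R0),incR([.50,.1,.25],R0,p0,R0))
E
```

```text
94.96387450161903
[-80.02    -0.54     1.26    -0.2201   0.4899   0.1879] [0.61376888 0.29908238 0.24      ]
[-80.02    -0.54     1.26    -0.1001   0.4907   0.186 ] [0.61376888 0.29908238 0.12      ]
[-8.002e+01 -5.400e-01  1.260e+00 -4.320e-02  4.911e-01  1.851e-01] [0.61376888 0.29908238 0.063     ]
[ 0.      0.      0.     -0.2302  0.0557 -0.0041] [ 0.      0.      0.     -0.2309  0.3013  0.0574]
```

>>> move_arm(increments=[0,0,0,-0.04,0,0,0,0,0,0,-0.08,0,0,0,0,0,0,-0.12,0.01,0,0,-7,0,0,-0.16,0.03,0,0,-14,0,0,-0.195,0.05,0.01,0,-21,-0.2,0.3,-0.22,0.08,0.02,0,-28,-0.2,0.4,-0.22,0.115,0.035,0,-35,-0.3,0.5,-0.22,0.15,0.05,0,-42,-0.3,0.6,-0.22,0.185,0.065,0,-49,-0.35,0.8,-0.22,0.22,0.08,0,-56,-0.4,0.9,-0.22,0.255,0.095,0,-63,-0.4,1.0,-0.22,0.29,0.11,0])

```text
time_s: 7.85
tcp_pos: [0.553, 0.0949, 0.2386]
ee_rot: [[0.009, -0.929, 0.37], [0.012, 0.37, 0.929], [-1.0, -0.004, 0.015]]
wrist_force: [0.3, -1.1, -1.4]
gripper_width: 0.339
```

```bash
python3 - <<'E'
from pads import *
s=r.sense();p0,R0=s['tcp_pos'],s['ee_rot'];print(p0,s['gripper_width'],s['wrist_force'],R0[:,0])
R1=Rz(175-yaw(R0))@R0; print(incR(tw1((.092,.061,.24)),R1,p0,R0))
E
```

```text
[0.55296256 0.09485729 0.23855111] 0.33901155464647026 [ 0.2576532  -1.081865   -1.35319083] [ 0.00887305  0.01244953 -0.99988313]
[-1.669e+01 -6.000e-02  2.500e-01  1.600e-03  1.900e-02  2.122e-01]
```

>>> move_arm(increments=[-7,0,0,0,0.007,0.04,0,-14,0,0,0,0.013,0.08,0,-16.7,0,0,0,0.019,0.12,0,-16.7,0,0,0,0.019,0.16,0,-16.7,0,0,0,0.019,0.2,0,-16.7,0,0,0,0.019,0.212,0,-16.7,0,0,0,0.019,0.212,0,-16.7,0,0,0,0.019,0.212,0,-16.7,0,0,0,0.019,0.212,0,-16.7,0,0,0,0.019,0.212,0])

```text
time_s: 8.68
tcp_pos: [0.6149, 0.2954, 0.242]
ee_rot: [[0.009, -0.996, 0.094], [0.012, 0.094, 0.995], [-1.0, -0.008, 0.013]]
wrist_force: [-0.6, -0.4, -0.3]
gripper_width: 0.34
```

```bash
python3 - <<'E'
from pads import *
s=r.sense();p0,R0=s['tcp_pos'],s['ee_rot'];print(p0,topr(p0),s['gripper_width'],s['wrist_force'],R0[2],yaw(R0))
R1=Rz(175-yaw(R0))@R0; print(incR(tw1((.092,.061,.065)),R1,p0,R0))
E
```

```text
[0.6148841  0.29541106 0.24203545] [0.09343171 0.05744015] 0.3402454853378737 [-0.62518786 -0.4469585  -0.25774354] [-0.99988427 -0.00807909  0.01289119] 174.58677350351894
[-0.41   -0.      0.01    0.177   0.0029  0.0013]
```

>>> move_arm(increments=[-0.4,0,0,0.04,0.005,0.002,0,-0.4,0,0,0.08,0.005,0.002,0,-0.4,0,0,0.11,0.005,0.002,0,-0.4,0,0,0.14,0.005,0.002,0,-0.4,0,0,0.16,0.005,0.002,0,-0.4,0,0,0.17,0.005,0.002,0,-0.4,0,0,0.176,0.005,0.002,0,-0.4,0,0,0.176,0.005,0.002,0,-0.4,0,0,0.176,0.005,0.002,0])

```text
time_s: 9.43
tcp_pos: [0.613, 0.3015, 0.0674]
ee_rot: [[0.012, -0.996, 0.086], [0.014, 0.086, 0.996], [-1.0, -0.011, 0.015]]
wrist_force: [-0.0, -0.8, -1.2]
gripper_width: 0.341
```

```bash
python3 - <<'E'
from pads import *
s=r.sense();p0,R0=s['tcp_pos'],s['ee_rot'];print(p0,topr(p0),s['gripper_width'],s['wrist_force'],R0[2],yaw(R0))
snap('scene','s6',(140,170,270,290),6); snap('top','t6',(100,160,200,280),5)
E
```

```text
[0.6130483  0.30146445 0.06741532] [0.09107406 0.06331   ] 0.3406882244130939 [-0.0447147  -0.78887872 -1.21802637] [-0.99983802 -0.01065326  0.01450664] 175.043187233324
```

View pics/s6.png

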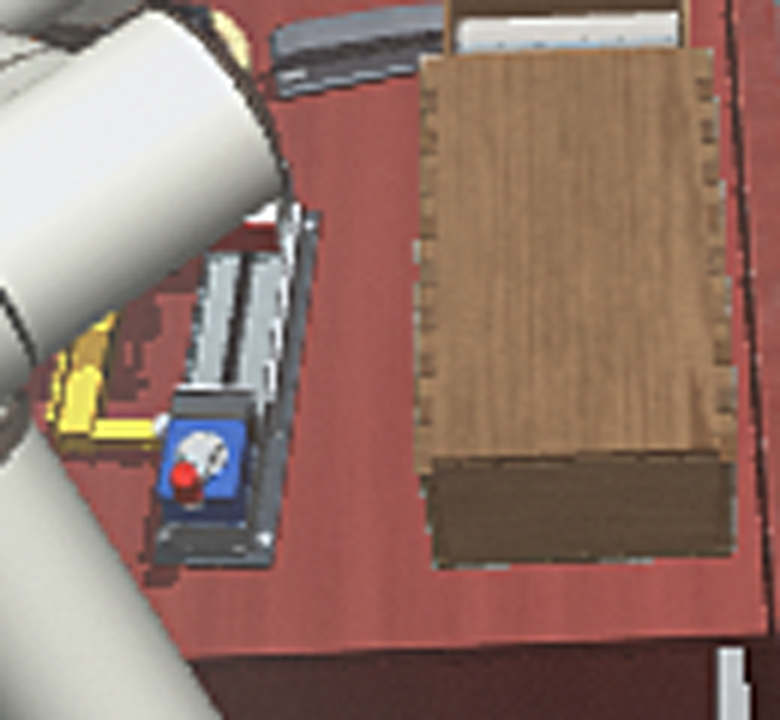

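View pics/t6.png

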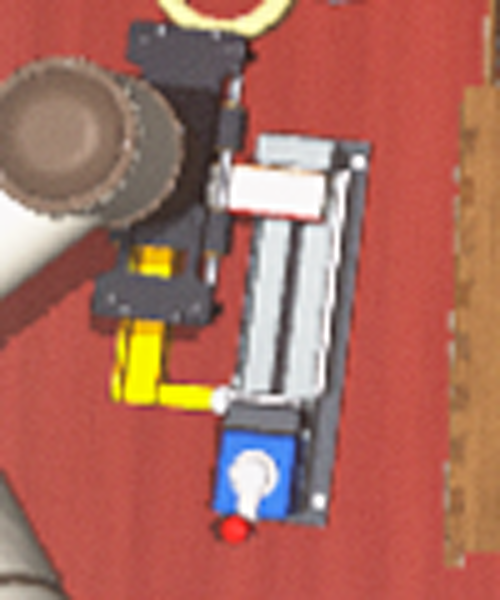

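```bash
cat > crop.py <<'E'
from h import *
def C(x,y,x0,y0,s): return ((x+.5)/s-.5+x0,(y+.5)/s-.5+y0)
E
python3 - <<'E'
from crop import *
g=lambda x,y,z:topr(unproj('top',C(x,y,100,160,5),z)[0]).round(4)
print('pad right end far,near top',g(327,172,.078),g(322,219,.078))
print('bed lip top edge', g(345,170,.052),g(320,385,.052))
print('fence front', g(258,160,.082),g(333,164,.082))
print('leg inner edge z40',g(163,330,.04),g(160,385,.04))
print('left outer lip z52',g(125,320,.052),g(117,400,.052), 'hinge',g(219,400,.042))
E
```

```text
pad right end far,near top [ 0.1082 -0.0211] [ 0.0763 -0.0218]
bed lip top edge [ 0.1129 -0.0281] [-0.0348 -0.0297]
fence front [0.111  0.0254] [ 0.1138 -0.0252]
leg inner edge z40 [-0.0092  0.0845] [-0.0467  0.0815]
left outer lip z52 [-0.0053  0.1081] [-0.0596  0.1061] hinge [-0.0525  0.0395]
```

>>> move_arm(increments=[0,0,0,0.003,0,0,0,0,0,0,0.006,0,0,0,0,0,0,0.006,0,0,0,0,0,0,0.006,0,0,0,0,0,0,0.006,0,0,0.042,0,0,0,0.006,0,0,0.042,0,0,0,0.006,0,0,0.042,0,0,0,0.006,0,0,0.042])

```text
time_s: 10.2
tcp_pos: [0.6121, 0.3013, 0.0596]
ee_rot: [[0.009, -0.996, 0.086], [0.012, 0.086, 0.996], [-1.0, -0.008, 0.013]]
wrist_force: [0.9, -0.4, 0.2]
gripper_width: 0.47
```

```bash
python3 - <<'E'
from pads import *
s=r.sense();p0,R0=s['tcp_pos'],s['ee_rot']
def pick(p,a,off=.02): return np.array(p)+off*np.array([np.cos(np.radians(a)),np.sin(np.radians(a))])
t=pick((.4506,-.2762),.9)
print(t,inc([*t,.25],90.9))
print(pads())
snap('top','t7',(100,160,200,280),5)
E
```

```text
[ 0.47059753 -0.27588585] [84.15    0.93   -0.16   -0.1986  0.0895 -0.5847]
[(np.float64(0.464), np.float64(-0.3522), -3.59, array([ 27.6, 120.7])), (np.float64(0.45), np.float64(-0.2761), 0.39, array([ 27.3, 119.7])), (np.float64(0.4418), np.float64(-0.4266), 1.83, array([ 27.3, 121.5]))]
```

>>> move_arm(increments=[0,0,0,-0.03,0,0,0.042,0,0,0,-0.07,0,0,0.05,0,0,0,-0.11,0,0,0.055,0,0,0,-0.15,0,-0.01,0.055,0,0,0,-0.19,0.005,-0.03,0.055,7,0,0,-0.198,0.01,-0.065,0.055,14,0.2,0,-0.198,0.015,-0.105,0.055,21,0.3,0,-0.198,0.02,-0.145,0.055,28,0.3,0,-0.198,0.03,-0.18,0.055,35,0.4,0,-0.198,0.035,-0.22,0.055,42,0.5,0,-0.198,0.04,-0.26,0.055,49,0.5,-0.1,-0.198,0.045,-0.3,0.055])

```text
time_s: 11.3
tcp_pos: [0.5387, 0.0023, 0.2537]
ee_rot: [[0.007, -0.584, 0.812], [0.004, 0.812, 0.584], [-1.0, -0.001, 0.008]]
wrist_force: [1.1, -0.6, -0.5]
gripper_width: 0.633
```

```bash
python3 - <<'E'
from pads import *
s=r.sense();print(s['tcp_pos'])
def pick(p,a,off=.02): return np.array(p)+off*np.array([np.cos(np.radians(a)),np.sin(np.radians(a))])
t=pick((.4502,-.2762),.5)
print(t,inc([*t,.24],90.5))
E
```

```text
[0.53867354 0.00231715 0.25371532]
[ 0.47019924 -0.27602547] [ 3.524e+01  4.800e-01 -1.000e-01  1.210e-02 -1.859e-01 -2.183e-01]
```

View pics/t7.png

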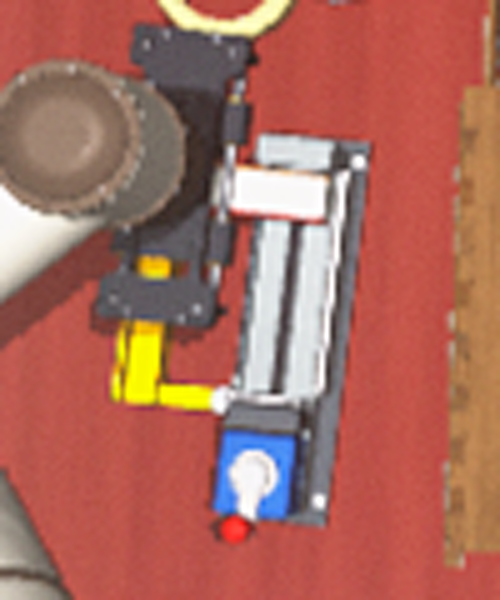

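>>> move_arm(increments=[7,0.2,0,0,-0.025,-0.03,0.055,14,0.4,0,0,-0.05,-0.06,0.055,21,0.5,0,0,-0.075,-0.09,0.055,28,0.5,0,0,-0.1,-0.12,0.055,35,0.5,0,0.01,-0.125,-0.15,0.055,35.2,0.5,0,0.01,-0.15,-0.18,0.055,35.2,0.5,0,0.01,-0.175,-0.21,0.055,35.2,0.5,0,0.04,-0.186,-0.218,0.055,35.2,0.5,0,0.08,-0.186,-0.218,0.055,35.2,0.5,0,0.12,-0.186,-0.218,0.055,35.2,0.5,0,0.15,-0.186,-0.218,0.055,35.2,0.5,0,0.15,-0.186,-0.218,0.055])

```text
time_s: 12.3
tcp_pos: [0.469, -0.2727, 0.0956]
ee_rot: [[-0.014, -0.013, 1.0], [0.006, 1.0, 0.013], [-1.0, 0.006, -0.014]]
wrist_force: [0.3, -0.3, -1.1]
gripper_width: 0.629
```

```bash
python3 - <<'E'
from pads import *
s=r.sense();print(s['tcp_pos'],s['ee_rot'][2],s['joint_velocities'].round(1))
def pick(p,a,off=.02): return np.array(p)+off*np.array([np.cos(np.radians(a)),np.sin(np.radians(a))])
t=pick((.4502,-.2762),.5)
print(t,inc([*t,.015],90.5))
im=r.capture('top');np.save('pics/top.npy',im);save(im,'t8',(100,160,400,280),2.6)
save(im,'t8b',(100,160,200,280),5)
E
```

```text
[ 0.46903386 -0.27273935  0.09563237] [-0.9998799   0.00634478 -0.01413984] [ 0.4 -4.1  5.5  2.5 -5.6 -0. ]
[ 0.47019924 -0.27602547] [ 0.22   -0.81   -0.36    0.0806 -0.0038  0.0023]
```

View pics/t8b.png

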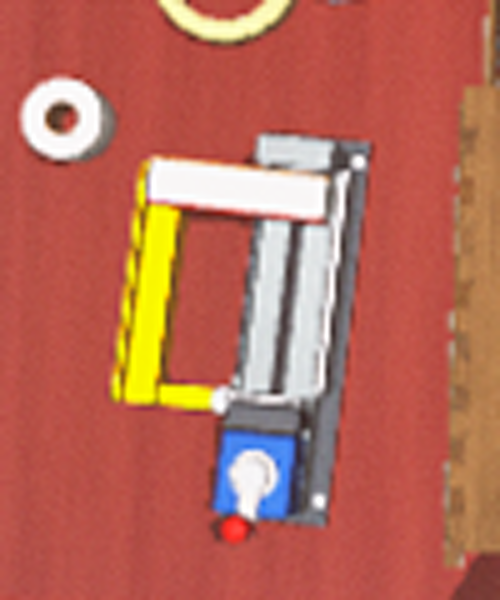

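>>> move_arm(increments=[0,0,0,0.04,-0.003,0.001,0.055,0,0,0,0.07,-0.003,0.001,0.055,0,0,0,0.083,-0.003,0.001,0.055,0,0,0,0.083,-0.003,0.001,0.055,0,0,0,0.083,-0.003,0.001,0.055,0,0,0,0.083,-0.003,0.001,0,0,0,0,0.083,-0.003,0.001,0,0,0,0,0.083,-0.003,0.001,0,0,0,0,0.083,-0.003,0.001,0,0,0,0,0.083,-0.003,0.001,0,0,0,0,0.083,-0.003,0.001,0])

```text
time_s: 13.27
tcp_pos: [0.4752, -0.277, 0.0197]
ee_rot: [[-0.0, -0.015, 1.0], [0.001, 1.0, 0.015], [-1.0, 0.001, -0.0]]
wrist_force: [-0.7, 1.1, 6.1]
gripper_width: 0.344
```

```bash
cat > plan.py <<'E'
from pads import *
import sys
# plan placing: args press x of pad, pad origin off (m) along tool -z
x,ytcp,zz=map(float,sys.argv[1:4])
s=r.sense();p0,R0=s['tcp_pos'],s['ee_rot'];print(p0,topr(p0).round(4),'w',round(s['gripper_width']*87,1),s['wrist_force'].round(1),R0[2].round(4),'yaw',yaw(R0).round(2),'v',abs(s['joint_velocities']).max().round(1))
R1=Rz(((174.99-yaw(R0)+180)%360)-180)@R0
print(incR(tw1((x,ytcp,.25)),R1,p0,R0)); print(incR(tw1((x,ytcp,zz)),R1,p0,R0))
E
python3 plan.py .04 .061 .065
python3 - <<'E'
from crop import *
g=lambda x,y,z:topr(unproj('top',C(x,y,100,160,5),z)[0]).round(4)
for q in [(328,177),(324,217),(152,160),(147,200)]: print(g(*q,.072))
E
```

```text
[ 0.47523595 -0.27698999  0.01971139] [ 0.0043 -0.525 ] w 29.9 [-0.7  1.1  6.1] [-1.e+00  1.e-03 -1.e-04] yaw 90.86 v 0.2
[-8.413e+01  8.000e-02 -1.000e-02 -2.297e-01  5.795e-01  9.540e-02]
[-8.413e+01  8.000e-02 -1.000e-02 -4.470e-02  5.793e-01  9.540e-02]
[ 0.1054 -0.021 ]
[ 0.0781 -0.0218]
[0.1041 0.0991]
[0.0767 0.0988]
```

```bash
python3 plan.py .036 .064 .065
```

```text
[ 0.47523595 -0.27698999  0.01971139] [ 0.0043 -0.525 ] w 29.9 [-0.7  1.1  6.1] [-1.e+00  1.e-03 -1.e-04] yaw 90.86 v 0.2
[-8.413e+01  8.000e-02 -1.000e-02 -2.297e-01  5.829e-01  9.170e-02]
[-8.413e+01  8.000e-02 -1.000e-02 -4.470e-02  5.827e-01  9.180e-02]
```

>>> move_arm(increments=[0,0,0,-0.04,0,0,0,0,0,0,-0.08,0,0,0,0,0,0,-0.12,0.01,0,0,-7,0,0,-0.16,0.03,0,0,-14,0,0,-0.2,0.05,0,0,-21,0,0,-0.23,0.085,0.01,0,-28,0,0,-0.23,0.125,0.015,0,-35,0,0,-0.23,0.165,0.02,0,-42,0,0,-0.23,0.205,0.03,0,-49,0,0,-0.23,0.245,0.035,0,-56,0,0,-0.23,0.285,0.045,0,-63,0,0,-0.23,0.325,0.05,0])

```text
time_s: 14.27
tcp_pos: [0.5198, 0.0482, 0.2491]
ee_rot: [[-0.001, -0.9, 0.435], [0.001, 0.435, 0.9], [-1.0, 0.002, 0.001]]
wrist_force: [1.2, 0.2, -1.5]
gripper_width: 0.346
```

```bash
python3 plan.py .036 .064 .065
```

```text
[0.51982415 0.04818534 0.24905788] [ 0.0203 -0.1971] w 30.1 [ 1.2  0.2 -1.5] [-1.0e+00  1.9e-03  7.0e-04] yaw 154.19 v 51.3
[-2.080e+01  4.000e-02  1.000e-02 -6.000e-04  7.810e-02  2.497e-01]
[-2.080e+01  4.000e-02  1.000e-02  1.844e-01  7.770e-02  2.496e-01]
```

>>> move_arm(increments=[-7,0,0,0,0.012,0.038,0,-14,0,0,0,0.024,0.076,0,-20.8,0,0,0,0.036,0.114,0,-20.8,0,0,0,0.048,0.152,0,-20.8,0,0,0,0.06,0.19,0,-20.8,0,0,0,0.07,0.225,0,-20.8,0,0,0,0.078,0.25,0,-20.8,0,0,0.04,0.078,0.25,0,-20.8,0,0,0.08,0.078,0.25,0,-20.8,0,0,0.12,0.078,0.25,0,-20.8,0,0,0.15,0.078,0.25,0,-20.8,0,0,0.15,0.078,0.25,0])

```text
time_s: 15.27
tcp_pos: [0.5552, 0.3019, 0.0912]
ee_rot: [[-0.015, -0.995, 0.095], [-0.008, 0.095, 0.995], [-1.0, 0.014, -0.009]]
wrist_force: [-1.3, -0.8, -1.7]
gripper_width: 0.34
```

```bash
python3 plan.py .036 .064 .062
```

```text
[0.55519669 0.30192761 0.09120785] [0.0334 0.0587] w 29.6 [-1.3 -0.8 -1.7] [-0.9999  0.0142 -0.0095] yaw 174.54 v 5.7
[-4.500e-01  1.000e-02 -0.000e+00 -1.589e-01 -3.000e-04  3.800e-03]
[-0.45    0.01   -0.      0.0291 -0.003   0.0056]
```

>>> move_arm(increments=[-0.4,0,0,0.01,-0.002,0.004,0,-0.4,0,0,0.02,-0.002,0.004,0,-0.4,0,0,0.028,-0.002,0.004,0,-0.4,0,0,0.028,-0.002,0.004,0,-0.4,0,0,0.028,-0.002,0.004,0])

```text
time_s: 15.68
tcp_pos: [0.5626, 0.3092, 0.0723]
ee_rot: [[-0.0, -0.996, 0.086], [0.002, 0.086, 0.996], [-1.0, 0.001, 0.002]]
wrist_force: [-0.0, 0.4, -0.8]
gripper_width: 0.343
```

```bash
python3 plan.py .036 .064 .062; python3 - <<'E'
from h import *
snap('top','t9',(100,160,200,280),5)
E
```

```text
[0.56260539 0.30921736 0.07225882] [0.0401 0.0666] w 29.8 [-0.   0.4 -0.8] [-1.0e+00  6.0e-04  1.9e-03] yaw 175.05 v 0.6
[ 0.06   -0.     -0.     -0.1777  0.0043 -0.0023]
[ 0.06   -0.     -0.      0.0103  0.0041 -0.0026]
```

View pics/t9.png

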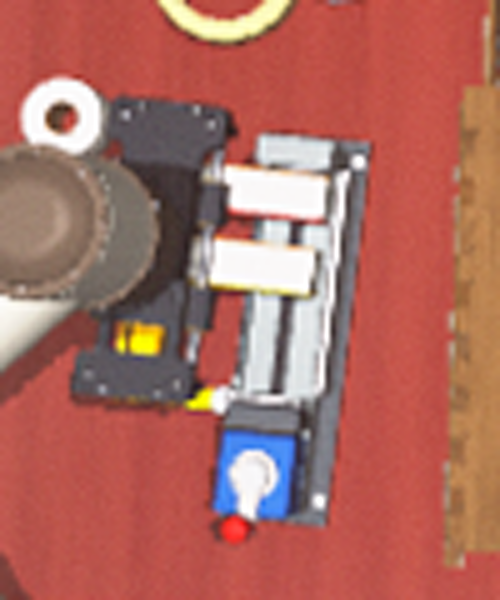

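>>> move_arm(increments=[0,0,0,0.004,0.004,-0.0025,0,0,0,0,0.008,0.004,-0.0025,0,0,0,0,0.0115,0.004,-0.0025,0,0,0,0,0.0115,0.004,-0.0025,0,0,0,0,0.0115,0.004,-0.0025,0.042,0,0,0,0.0115,0.004,-0.0025,0.042,0,0,0,0.0115,0.004,-0.0025,0.042,0,0,0,0.0115,0.004,-0.0025,0.042,0,0,0,-0.02,0.004,-0.0025,0.042,0,0,0,-0.045,0.004,-0.0025,0.042,0,0,0,-0.045,0.004,-0.0025,0.042])

```text
time_s: 16.65
tcp_pos: [0.5613, 0.3089, 0.1225]
ee_rot: [[0.008, -0.996, 0.085], [0.007, 0.085, 0.996], [-1.0, -0.007, 0.008]]
wrist_force: [0.3, 0.8, 1.2]
gripper_width: 0.481
```

```bash
python3 plan.py -0.002 .05 .058
```

```text
[0.56127915 0.30886034 0.12253512] [0.0389 0.0662] w 41.9 [0.3 0.8 1.2] [-0.9999 -0.0074  0.0078] yaw 175.13 v 3.4
[ 0.14    0.     -0.     -0.1279  0.0399 -0.0151]
[ 0.14    0.     -0.      0.0641  0.0414 -0.0165]
```

>>> move_arm(increments=[0,0,0,0,0.041,-0.02,0,0,0,0,0,0.041,-0.02,0,0,0,0,0,0.041,-0.02,0,0,0,0,0,0.041,-0.02,0,0,0,0,0.03,0.041,-0.02,0,0,0,0,0.06,0.041,-0.02,0,0,0,0,0.066,0.041,-0.02,0,0,0,0,0.066,0.041,-0.02,0,0,0,0,0.066,0.041,-0.02,0])

```text
time_s: 17.4
tcp_pos: [0.5167, 0.2912, 0.0511]
ee_rot: [[-0.0, -0.996, 0.086], [0.002, 0.086, 0.996], [-1.0, 0.0, 0.002]]
wrist_force: [-0.2, 0.2, 0.6]
gripper_width: 0.012
```

```bash
python3 plan.py 0.037 .046 .056
```

```text
[0.51669196 0.29119572 0.05113256] [-0.004   0.0447] w 1.1 [-0.2  0.2  0.6] [-1.0e+00  2.0e-04  1.5e-03] yaw 175.08 v 1.6
[ 0.09   -0.     -0.     -0.1989 -0.041   0.0016]
[ 0.09   -0.     -0.     -0.0049 -0.041   0.0013]
```

>>> move_arm(increments=[0,0,0,0,-0.008,0,0,0,0,0,0,-0.012,0,0,0,0,0,0,-0.016,0,0,0,0,0,0,-0.02,0,0,0,0,0,0,-0.024,0,0,0,0,0,0,-0.028,0,0,0,0,0,0,-0.032,0,0,0,0,0,0,-0.035,0,0,0,0,0,0,-0.038,0,0,0,0,0,0,-0.038,0,0])

```text
time_s: 18.23
tcp_pos: [0.5542, 0.2879, 0.0508]
ee_rot: [[0.0, -0.996, 0.086], [0.002, 0.086, 0.996], [-1.0, 0.0, 0.002]]
wrist_force: [-0.5, 1.7, 0.6]
gripper_width: 0.002
```

```bash
python3 plan.py 0.037 .046 .056;python3 - <<'E'
from h import *
snap('top','t10',(100,160,200,280),5)
E
```

```text
[0.55424909 0.28786257 0.05077207] [0.0337 0.0446] w 0.2 [-0.5  1.7  0.6] [-1.0e+00  2.0e-04  2.3e-03] yaw 175.06 v 1.3
[ 0.07   -0.     -0.     -0.1992 -0.0033  0.0018]
[ 0.07   -0.     -0.     -0.0052 -0.0033  0.0014]
```

View pics/t10.png

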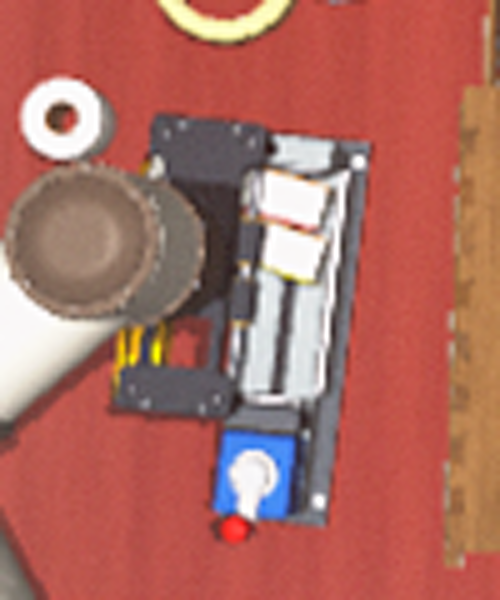

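>>> move_arm(increments=[0,0,0,-0.005,0.02,0,0,0,0,0,-0.005,0.025,-0.03,0,0,0,0,-0.005,0.025,-0.04,0,0,0,0,-0.005,0.025,-0.04,0,0,0,0,-0.005,0.018,-0.04,0,0,0,0,-0.005,0.012,-0.04,0,0,0,0,-0.005,0.008,-0.04,0,0,0,0,-0.005,0.004,-0.04,0,0,0,0,-0.005,0.0,-0.04,0,0,0,0,-0.005,-0.002,-0.04,0,0,0,0,-0.005,-0.002,-0.04,0])

```text
time_s: 19.2
tcp_pos: [0.5521, 0.2471, 0.0551]
ee_rot: [[-0.002, -0.996, 0.087], [0.001, 0.087, 0.996], [-1.0, 0.002, 0.001]]
wrist_force: [-0.5, -1.4, 0.5]
gripper_width: 0.006
```

```bash
python3 plan.py 0.037 .006 .056;python3 - <<'E'
from h import *
snap('top','t11',(100,160,200,280),5)
E
```

```text
[0.5520768  0.24713585 0.05511264] [0.0351 0.0039] w 0.5 [-0.5 -1.4  0.5] [-1.e+00  2.e-03  8.e-04] yaw 175.03 v 0.9
[ 0.04   -0.     -0.     -0.1949 -0.0015  0.0023]
[ 0.04   -0.     -0.     -0.0009 -0.0019  0.0021]
```

View pics/t11.png

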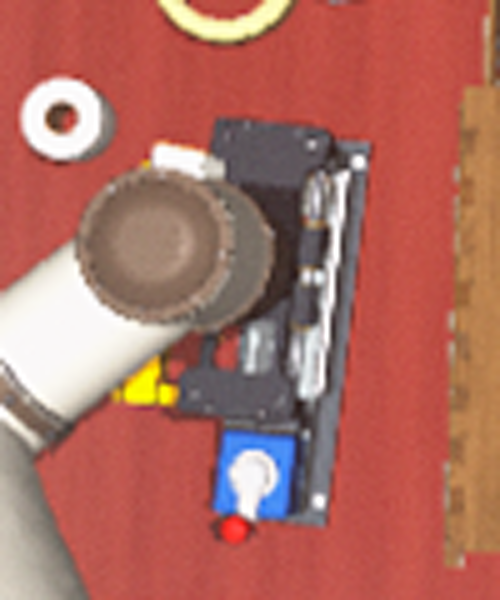

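>>> move_arm(increments=[0,0,0,0,-0.002,0,0,0,0,0,0,-0.004,0,0,0,0,0,0,-0.004,0,0])

```text
time_s: 19.5
tcp_pos: [0.5543, 0.2458, 0.0551]
ee_rot: [[-0.005, -0.996, 0.087], [-0.001, 0.087, 0.996], [-1.0, 0.005, -0.002]]
wrist_force: [-4.3, -2.6, 1.8]
gripper_width: 0.005
```

>>> move_arm(increments=[0,0,0,0,-0.002,0,0,0,0,0,0,-0.004,0,0,0,0,0,0,-0.004,0,0])

```text
time_s: 19.75
tcp_pos: [0.5556, 0.2443, 0.0549]
ee_rot: [[-0.011, -0.996, 0.087], [-0.004, 0.087, 0.996], [-1.0, 0.011, -0.005]]
wrist_force: [-11.5, -2.9, 6.2]
gripper_width: 0.003
```

>>> move_arm(increments=[0,0,0,0,0.02,0,0,0,0,0,-0.03,0.03,0,0,0,0,0,-0.07,0.03,0,0.03,0,0,0,-0.11,0.03,0,0.055,0,0,0,-0.15,0.03,0,0.055,0,0,0,-0.195,0.03,0,0.055,7,0,0,-0.195,0.03,-0.03,0.055,14,0,0,-0.195,0.03,-0.07,0.055,21,0,0,-0.195,0.03,-0.11,0.055,28,0,0,-0.195,0.03,-0.15,0.055,35,0,0,-0.195,0.03,-0.19,0.055,42,0,0,-0.195,0.03,-0.23,0.055])

```text
time_s: 20.75
tcp_pos: [0.5105, 0.0182, 0.251]
ee_rot: [[0.002, -0.679, 0.734], [0.002, 0.734, 0.679], [-1.0, 0.0, 0.002]]
wrist_force: [1.2, -0.8, 0.1]
gripper_width: 0.613
```

```bash
cat > pickp.py <<'E'
from pads import *
import sys
x,y,a,off,z=map(float,sys.argv[1:6])
s=r.sense();print(s['tcp_pos'],'w',round(s['gripper_width']*87,1),s['ee_rot'][2].round(4),'yaw',yaw(s['ee_rot']).round(2),'v',abs(s['joint_velocities']).max().round(1),s['wrist_force'].round(1))
t=np.array([x,y])+off*np.array([np.cos(np.radians(a)),np.sin(np.radians(a))])
print(inc([*t,.24],90+a),inc([*t,z],90+a))
E
python3 pickp.py .464 -.3522 -3.6 .02 .015; python3 - <<'E'
from h import *
snap('top','t12',(100,160,200,280),5)
E
```

```text
[0.51054287 0.01820285 0.25098035] w 53.4 [-1.0e+00  3.0e-04  2.5e-03] yaw 132.76 v 50.4 [ 1.2 -0.8  0.1]
[ 4.636e+01  1.300e-01 -7.000e-02  1.020e-02 -2.548e-01 -2.719e-01] [46.36    0.13   -0.07    0.2352 -0.2549 -0.2725]
```

View pics/t12.png

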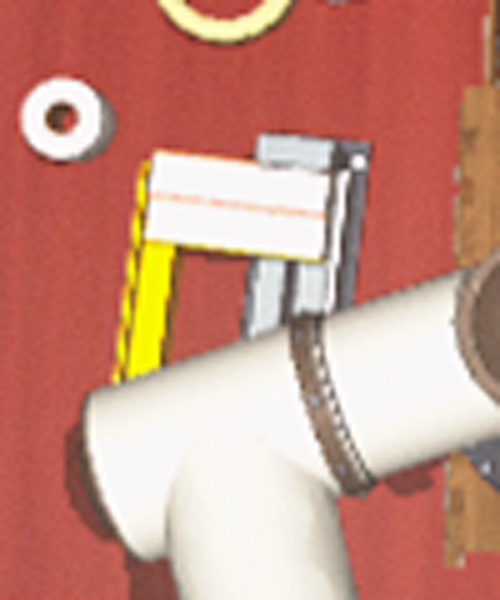

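>>> move_arm(increments=[7,0,0,0,-0.028,-0.03,0.055,14,0,0,0,-0.056,-0.06,0.055,21,0,0,0,-0.084,-0.09,0.055,28,0,0,0,-0.112,-0.12,0.055,35,0,0,0.01,-0.14,-0.15,0.055,42,0,0,0.01,-0.168,-0.18,0.055,46.4,0,0,0.01,-0.196,-0.21,0.055,46.4,0,0,0.01,-0.224,-0.24,0.055,46.4,0,0,0.03,-0.25,-0.27,0.055,46.4,0,0,0.07,-0.255,-0.272,0.055,46.4,0,0,0.11,-0.255,-0.272,0.055,46.4,0,0,0.15,-0.255,-0.272,0.055])

```text
time_s: 21.8
tcp_pos: [0.4859, -0.3537, 0.0988]
ee_rot: [[0.002, 0.06, 0.998], [-0.0, 0.998, -0.06], [-1.0, -0.0, 0.002]]
wrist_force: [0.3, 0.3, -1.2]
gripper_width: 0.636
```

```bash
python3 pickp.py .464 -.3522 -3.6 .02 .015
```

```text
[ 0.4858917  -0.35374149  0.09876887] w 55.3 [-1.     -0.      0.0021] yaw 86.54 v 60.4 [ 0.3  0.3 -1.2]
[ 0.14    0.12    0.     -0.1412  0.0002 -0.0017] [ 0.14    0.12    0.      0.0838  0.0002 -0.0021]
```

>>> move_arm(increments=[0,0,0,0.04,0,0,0.055,0,0,0,0.07,0,0,0.055,0,0,0,0.084,0,0,0.055,0,0,0,0.084,0,0,0.055,0,0,0,0.084,0,0,0.055,0,0,0,0.084,0,0,0,0,0,0,0.084,0,0,0,0,0,0,0.084,0,0,0,0,0,0,0.084,0,0,0,0,0,0,0.084,0,0,0,0,0,0,0.084,0,0,0])

```text
time_s: 22.72
tcp_pos: [0.4859, -0.3522, 0.0168]
ee_rot: [[0.0, 0.058, 0.998], [0.001, 0.998, -0.058], [-1.0, 0.001, 0.0]]
wrist_force: [0.1, 0.0, 3.8]
gripper_width: 0.339
```

```bash
python3 plan.py .01 .061 .065
```

```text
[ 0.48586964 -0.35217419  0.016762  ] [ 0.0215 -0.5989] w 29.5 [0.1 0.  3.8] [-1.e+00  6.e-04  1.e-04] yaw 86.67 v 0.2
[-8.832e+01  5.000e-02  1.000e-02 -2.328e-01  6.601e-01  7.900e-03]
[-8.832e+01  5.000e-02  1.000e-02 -4.780e-02  6.600e-01  7.900e-03]
```

>>> move_arm(increments=[0,0,0,-0.04,0,0,0,0,0,0,-0.08,0,0,0,0,0,0,-0.12,0.01,0,0,-7,0,0,-0.16,0.03,0,0,-14,0,0,-0.2,0.06,0,0,-21,0,0,-0.232,0.095,0,0,-28,0,0,-0.232,0.135,0,0,-35,0,0,-0.232,0.175,0,0,-42,0,0,-0.232,0.215,0,0,-49,0,0,-0.232,0.255,0,0,-56,0,0,-0.232,0.295,0,0,-63,0,0,-0.232,0.335,0,0])

```text
time_s: 23.72
tcp_pos: [0.5043, -0.019, 0.2482]
ee_rot: [[-0.001, -0.866, 0.5], [0.002, 0.5, 0.866], [-1.0, 0.002, 0.001]]
wrist_force: [1.3, 0.4, -0.8]
gripper_width: 0.34
```

```bash
python3 plan.py .010 .061 .063; python3 - <<'E'
from crop import *
g=lambda x,y,z:topr(unproj('top',C(x,y,100,160,5),z)[0]).round(4)
for q in [(147,240),(323,261),(330,176),(152,152),(328,215)]: print(g(*q,.072))
E
```

```text
[ 0.50426258 -0.01902749  0.24817841] [ 0.0107 -0.2655] w 29.6 [ 1.3  0.4 -0.8] [-1.      0.0021  0.001 ] yaw 149.98 v 56.9
[-2.501e+01  5.000e-02  2.000e-02 -1.300e-03  1.386e-01  2.956e-01]
[-2.501e+01  5.000e-02  2.000e-02  1.857e-01  1.382e-01  2.954e-01]
[0.0498 0.0952]
[ 0.0485 -0.0249]
[ 0.1062 -0.0223]
[0.1095 0.0999]
[ 0.0797 -0.0243]
```

>>> move_arm(increments=[-7,0,0,0,0.017,0.036,0,-14,0,0,0,0.034,0.072,0,-21,0,0,0,0.051,0.108,0,-25,0,0,0,0.068,0.144,0,-25,0,0,0,0.085,0.18,0,-25,0,0,0,0.102,0.216,0,-25,0,0,0,0.119,0.252,0,-25,0,0,0,0.139,0.296,0,-25,0,0,0.04,0.139,0.296,0,-25,0,0,0.08,0.139,0.296,0,-25,0,0,0.12,0.139,0.296,0,-25,0,0,0.15,0.139,0.296,0])

```text
time_s: 24.72
tcp_pos: [0.5325, 0.3041, 0.0947]
ee_rot: [[-0.005, -0.996, 0.093], [-0.001, 0.093, 0.996], [-1.0, 0.005, -0.002]]
wrist_force: [-0.4, 0.5, -1.5]
gripper_width: 0.348
```

>>> move_arm(increments=[0,0,0,0.01,0,0,0,0,0,0,0.02,0,0,0,0,0,0,0.025,0,0,0,0,0,0,0.025,0,0,0,0,0,0,0.025,0,0,0])

```text
time_s: 25.13
tcp_pos: [0.5355, 0.3056, 0.0754]
ee_rot: [[0.001, -0.996, 0.093], [0.003, 0.093, 0.996], [-1.0, -0.001, 0.004]]
wrist_force: [0.2, -0.0, -0.6]
gripper_width: 0.338
```

```bash
python3 plan.py .010 .061 .058
```

```text
[0.53550291 0.3056259  0.07535827] [0.0135 0.0607] w 29.4 [ 0.2 -0.  -0.6] [-1.     -0.001   0.0036] yaw 174.66 v 0.6
[-0.33   -0.      0.     -0.1746  0.0033  0.0009]
[-3.30e-01 -0.00e+00  0.00e+00  1.74e-02  3.50e-03  2.00e-04]
```

>>> move_arm(increments=[0.3,0,0,0.006,0.0045,0,0,0.3,0,0,0.012,0.0045,0,0,0.3,0,0,0.018,0.0045,0,0,0.3,0,0,0.018,0.0045,0,0,0.3,0,0,0.018,0.0045,0,0,0.3,0,0,0.018,0.0045,0,0.041,0.3,0,0,0.018,0.0045,0,0.041,0.3,0,0,0.018,0.0045,0,0.041,0.3,0,0,0.018,0.0045,0,0.041,0.3,0,0,-0.015,0.0045,0,0.041,0.3,0,0,-0.04,0.0045,0,0.041,0.3,0,0,-0.04,0.0045,0,0.041])

```text
time_s: 26.13
tcp_pos: [0.533, 0.3073, 0.1191]
ee_rot: [[0.007, -0.995, 0.097], [0.007, 0.097, 0.995], [-1.0, -0.007, 0.008]]
wrist_force: [-0.1, 0.9, 0.8]
gripper_width: 0.472
```

```bash
python3 plan.py -.030 .052 .056; python3 - <<'E'
from h import *
snap('top','t13',(100,160,200,280),5)
E
```

```text
[0.53303612 0.30729933 0.1190508 ] [0.0109 0.0621] w 41.0 [-0.1  0.9  0.8] [-0.9999 -0.0067  0.0078] yaw 174.43 v 3.5
[-0.56   -0.      0.     -0.1313  0.0399 -0.0095]
[-0.56   -0.      0.      0.0627  0.0412 -0.011 ]
```

View pics/t13.png

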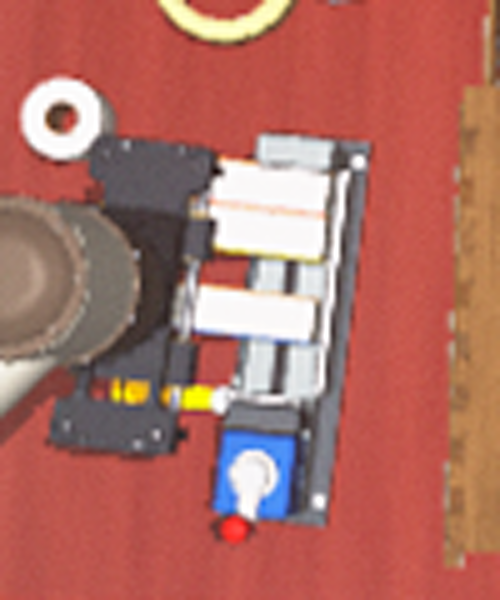

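>>> move_arm(increments=[-0.5,0,0,0,0.042,-0.011,0,-0.5,0,0,0,0.042,-0.011,0,-0.5,0,0,0,0.042,-0.011,0,-0.5,0,0,0,0.042,-0.011,0,-0.5,0,0,0.03,0.042,-0.011,0,-0.5,0,0,0.06,0.042,-0.011,0,-0.5,0,0,0.063,0.042,-0.011,0,-0.5,0,0,0.063,0.042,-0.011,0,-0.5,0,0,0.063,0.042,-0.011,0])

```text
time_s: 26.93
tcp_pos: [0.4881, 0.299, 0.0512]
ee_rot: [[-0.0, -0.996, 0.09], [0.001, 0.09, 0.996], [-1.0, 0.001, 0.001]]
wrist_force: [0.3, 0.6, 1.5]
gripper_width: 0.006
```

```bash
python3 plan.py 0 .052 .056
```

```text
[0.48809144 0.29901779 0.05123091] [-0.0332  0.05  ] w 0.5 [0.3 0.6 1.5] [-1.0e+00  5.0e-04  1.4e-03] yaw 174.86 v 1.4
[-0.13    0.      0.     -0.1988 -0.0331  0.0024]
[-0.13    0.      0.     -0.0048 -0.0332  0.0021]
```

>>> move_arm(increments=[0,0,0,-0.004,-0.008,0,0,0,0,0,-0.004,-0.013,0,0,0,0,0,-0.004,-0.018,0,0,0,0,0,-0.004,-0.023,0,0,0,0,0,-0.004,-0.028,0,0,0,0,0,-0.004,-0.032,0,0,0,0,0,-0.004,-0.032,0,0,0,0,0,-0.004,-0.016,0,0,0,0,0,-0.004,-0.016,-0.035,0,0,0,0,-0.004,-0.016,-0.045,0,0,0,0,-0.004,-0.016,-0.045,0])

```text
time_s: 27.85
tcp_pos: [0.4979, 0.2497, 0.0543]
ee_rot: [[-0.003, -0.996, 0.092], [-0.0, 0.092, 0.996], [-1.0, 0.003, -0.001]]
wrist_force: [0.4, -0.9, -0.4]
gripper_width: 0.006
```

```bash
python3 plan.py 0.004 .006 .056; python3 - <<'E'
from h import *
snap('top','t14',(100,160,200,280),5)
E
```

```text
[0.49785668 0.24974751 0.05428542] [-0.0192  0.0017] w 0.5 [ 0.4 -0.9 -0.4] [-1.0e+00  3.3e-03 -6.0e-04] yaw 174.73 v 3.3
[-0.26    0.     -0.     -0.1958 -0.0225  0.0043]
[-0.26    0.     -0.     -0.0018 -0.0231  0.0044]
```

View pics/t14.png

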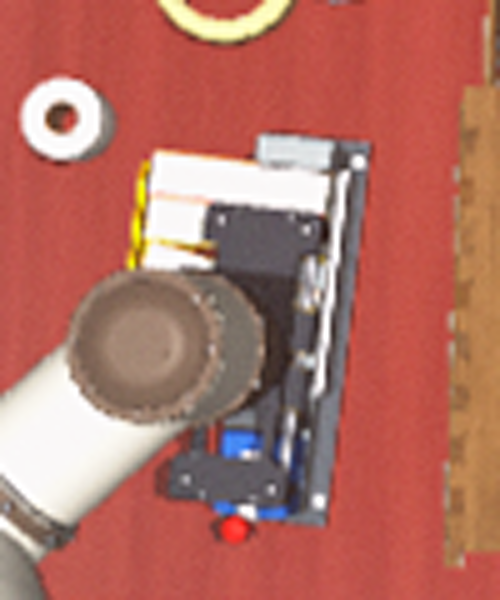

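>>> move_arm(increments=[-0.3,0,0,0,-0.008,0.004,0,-0.3,0,0,0,-0.013,0.004,0,-0.3,0,0,0,-0.018,0.004,0,-0.3,0,0,0,-0.022,0.004,0,-0.3,0,0,0,-0.025,0.004,0,-0.3,0,0,0,-0.025,0.004,0])

```text
time_s: 28.4
tcp_pos: [0.525, 0.2542, 0.0543]
ee_rot: [[-0.001, -0.996, 0.085], [0.001, 0.085, 0.996], [-1.0, 0.001, 0.001]]
wrist_force: [-0.6, 0.3, -0.2]
gripper_width: 0.01
```

>>> move_arm(increments=[0,0,0,0,-0.002,0,0,0,0,0,0,-0.004,0,0,0,0,0,0,-0.004,0,0])

```text
time_s: 28.65
tcp_pos: [0.5265, 0.2531, 0.0542]
ee_rot: [[-0.005, -0.996, 0.085], [-0.0, 0.085, 0.996], [-1.0, 0.005, -0.001]]
wrist_force: [-5.3, 0.3, 2.1]
gripper_width: 0.008
```

Contact; press a bit more, then leave for the green pad.

>>> move_arm(increments=[0,0,0,0,-0.002,0,0,0,0,0,0,-0.004,0,0,0,0,0,0,-0.004,0,0,0,0,0,0,0.016,0,0,0,0,0,-0.03,0.02,0.01,0,0,0,0,-0.07,0.02,0.01,0.03,0,0,0,-0.11,0.02,0,0.055,0,0,0,-0.15,0.02,0,0.055,0,0,0,-0.195,0.01,-0.02,0.055,7,0,0,-0.195,0,-0.06,0.055,14,0,0,-0.195,0,-0.1,0.055,21,0,0,-0.195,0,-0.14,0.055])

```text
time_s: 29.65
tcp_pos: [0.5172, 0.1134, 0.2507]
ee_rot: [[0.002, -0.898, 0.44], [0.003, 0.44, 0.898], [-1.0, -0.0, 0.003]]
wrist_force: [0.4, 0.0, -1.2]
gripper_width: 0.448
```

```bash
python3 pickp.py .4418 -.4268 1.7 .02 .015; python3 - <<'E'
from pads import *
print(pads())
E
```

```text
[0.51716486 0.11344699 0.2506855 ] w 39.0 [-1.0e+00 -3.0e-04  3.4e-03] yaw 153.88 v 45.7 [ 0.4  0.  -1.2]
[ 6.218e+01  1.800e-01 -9.000e-02  9.000e-03 -1.879e-01 -5.090e-01] [62.18    0.18   -0.09    0.234  -0.1878 -0.5097]
[(np.float64(0.4425), np.float64(-0.4267), 1.82, array([ 27.1, 119.5]))]
```

>>> move_arm(increments=[7,0,0,0,-0.014,-0.038,0.055,14,0,0,0,-0.028,-0.076,0.055,21,0,0,0,-0.042,-0.114,0.055,28,0,0,0,-0.056,-0.152,0.055,35,0,0,0,-0.07,-0.19,0.055,42,0,0,0,-0.084,-0.228,0.055,49,0,0,0,-0.098,-0.266,0.055,56,0,0,0,-0.112,-0.304,0.055,62.2,0,0,0,-0.126,-0.342,0.055,62.2,0,0,0,-0.14,-0.38,0.055,62.2,0,0,0,-0.154,-0.418,0.055,62.2,0,0,0,-0.168,-0.456,0.055])

```text
time_s: 30.7
tcp_pos: [0.4685, -0.3713, 0.2489]
ee_rot: [[-0.001, -0.034, 0.999], [0.001, 0.999, 0.034], [-1.0, 0.001, -0.001]]
wrist_force: [0.3, 0.4, 0.3]
gripper_width: 0.634
```

```bash
python3 pickp.py .442 -.4267 1.8 .02 .015
```

```text
[ 0.46851722 -0.37128115  0.24892858] w 55.1 [-1.e+00  1.e-03 -6.e-04] yaw 91.97 v 47.1 [0.3 0.4 0.3]
[ 0.17   -0.03   -0.06    0.0089 -0.0545 -0.0084] [ 0.17   -0.03   -0.06    0.2339 -0.0548 -0.0083]
```

>>> move_arm(increments=[0,0,0,0,-0.03,-0.004,0.055,0,0,0,0.02,-0.052,-0.008,0.055,0,0,0,0.06,-0.052,-0.008,0.055,0,0,0,0.1,-0.052,-0.008,0.055,0,0,0,0.14,-0.052,-0.008,0.055,0,0,0,0.16,-0.052,-0.008,0.055,0,0,0,0.16,-0.052,-0.008,0.055,0,0,0,0.16,-0.052,-0.008,0.055])

```text
time_s: 31.37
tcp_pos: [0.4624, -0.4214, 0.0881]
ee_rot: [[-0.003, -0.035, 0.999], [0.002, 0.999, 0.035], [-1.0, 0.002, -0.003]]
wrist_force: [0.2, -0.6, 1.6]
gripper_width: 0.634
```

```bash
python3 pickp.py .442 -.4267 1.8 .02 .015
```

```text
[ 0.46237746 -0.42143147  0.08809993] w 55.2 [-1.      0.0017 -0.0032] yaw 91.99 v 3.2 [ 0.2 -0.6  1.6]
[ 0.19   -0.18   -0.1    -0.1519 -0.0044 -0.001 ] [ 0.19   -0.18   -0.1     0.0731 -0.0048 -0.0003]
```

>>> move_arm(increments=[0,0,0,0.03,-0.0045,0,0.055,0,0,0,0.06,-0.0045,0,0.055,0,0,0,0.073,-0.0045,0,0.055,0,0,0,0.073,-0.0045,0,0.055,0,0,0,0.073,-0.0045,0,0,0,0,0,0.073,-0.0045,0,0,0,0,0,0.073,-0.0045,0,0,0,0,0,0.073,-0.0045,0,0,0,0,0,0.073,-0.0045,0,0,0,0,0,0.073,-0.0045,0,0])

```text
time_s: 32.2
tcp_pos: [0.4634, -0.4261, 0.0172]
ee_rot: [[0.001, -0.034, 0.999], [0.0, 0.999, 0.034], [-1.0, 0.0, 0.001]]
wrist_force: [-1.1, 1.2, 5.1]
gripper_width: 0.344
```

```bash
python3 plan.py -.019 .06 .065;  python3 - <<'E'
from h import *
snap('top','t15',(100,160,200,280),5)
E
```

```text
[ 0.46336873 -0.42605262  0.01715424] [ 0.0055 -0.6745] w 29.9 [-1.1  1.2  5.1] [-1.e+00  1.e-04  5.e-04] yaw 91.97 v 0.2
[-8.302e+01  0.000e+00  4.000e-02 -2.328e-01  7.320e-01  6.510e-02]
[-8.302e+01  0.000e+00  4.000e-02 -4.780e-02  7.320e-01  6.500e-02]
```

View pics/t15.png

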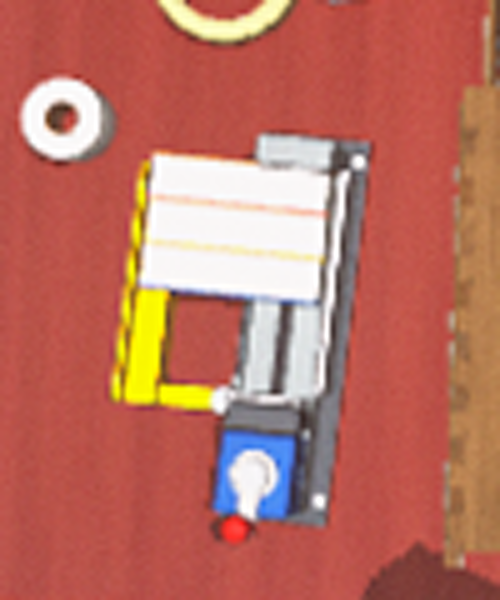

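>>> move_arm(increments=[0,0,0,-0.04,0,0,0,0,0,0,-0.08,0,0,0,0,0,0,-0.12,0.01,0,0,-7,0,0,-0.16,0.03,0,0,-14,0,0,-0.2,0.06,0,0,-21,0,0,-0.235,0.095,0.005,0,-28,0,0,-0.235,0.135,0.005,0,-35,0,0,-0.235,0.175,0.01,0,-42,0,0,-0.235,0.215,0.015,0,-49,0,0,-0.235,0.255,0.02,0,-56,0,0,-0.235,0.295,0.02,0,-63,0,0,-0.235,0.335,0.025,0])

```text
time_s: 33.25
tcp_pos: [0.4749, -0.0942, 0.2509]
ee_rot: [[-0.002, -0.908, 0.418], [0.002, 0.418, 0.908], [-1.0, 0.002, 0.001]]
wrist_force: [1.3, -0.0, -1.8]
gripper_width: 0.341
```

```bash
python3 plan.py -.0195 .060 .065;  python3 - <<'E'
from crop import *
g=lambda x,y,z:topr(unproj('top',C(x,y,100,160,5),z)[0]).round(4)
for q in [(140,286),(318,302)]: print(g(*q,.072))
E
```

```text
[ 0.47492714 -0.09420394  0.25093506] [-0.012  -0.3429] w 29.7 [ 1.3 -0.  -1.8] [-1.0e+00  2.4e-03  9.0e-04] yaw 155.27 v 61.2
[-1.972e+01  5.000e-02  2.000e-02  1.600e-03  1.431e-01  3.767e-01]
[-19.72     0.05     0.02     0.1866   0.1426   0.3766]
[0.0185 0.0957]
[ 0.0207 -0.025 ]
```

>>> move_arm(increments=[-7,0,0,0,0.014,0.037,0,-14,0,0,0,0.028,0.074,0,-19.7,0,0,0,0.042,0.111,0,-19.7,0,0,0,0.056,0.148,0,-19.7,0,0,0,0.07,0.185,0,-19.7,0,0,0,0.084,0.222,0,-19.7,0,0,0,0.098,0.259,0,-19.7,0,0,0,0.112,0.296,0,-19.7,0,0,0,0.127,0.333,0,-19.7,0,0,0,0.143,0.373,0,-19.7,0,0,0.04,0.143,0.376,0,-19.7,0,0,0.08,0.143,0.376,0])

```text
time_s: 34.25
tcp_pos: [0.5067, 0.3093, 0.1722]
ee_rot: [[0.004, -0.996, 0.09], [0.006, 0.09, 0.996], [-1.0, -0.003, 0.007]]
wrist_force: [0.9, -0.6, -3.0]
gripper_width: 0.344
```

>>> move_arm(increments=[0,0,0,0.04,0,0,0,0,0,0,0.07,0,0,0,0,0,0,0.09,0,0,0,0,0,0,0.09,0,0,0,0,0,0,0.09,0,0,0,0,0,0,0.09,0,0,0])

```text
time_s: 34.75
tcp_pos: [0.5065, 0.306, 0.0831]
ee_rot: [[0.001, -0.996, 0.093], [0.003, 0.093, 0.996], [-1.0, -0.001, 0.003]]
wrist_force: [0.2, 0.5, -0.4]
gripper_width: 0.341
```

```bash
python3 plan.py -.0195 .060 .058;  python3 - <<'E'
from h import *
snap('top','t16',(100,160,200,280),5)
E
```

```text
[0.50654604 0.30603572 0.0831073 ] [-0.0154  0.0586] w 29.7 [ 0.2  0.5 -0.4] [-1.0e+00 -7.0e-04  2.9e-03] yaw 174.68 v 1.3
[-0.31   -0.      0.     -0.1669  0.004   0.0019]
[-0.31   -0.      0.      0.0251  0.0041  0.0013]
```

View pics/t16.png

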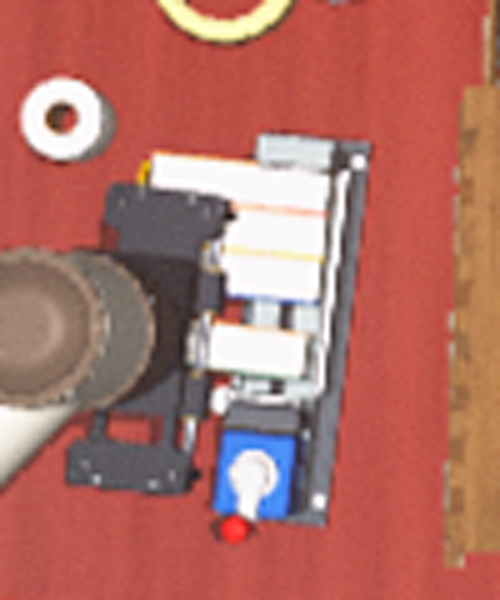

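>>> move_arm(increments=[-0.3,0,0,0.008,0.005,0.001,0,-0.3,0,0,0.016,0.005,0.001,0,-0.3,0,0,0.025,0.005,0.001,0,-0.3,0,0,0.025,0.005,0.001,0,-0.3,0,0,0.025,0.005,0.001,0,-0.3,0,0,0.025,0.005,0.001,0.04,-0.3,0,0,0.025,0.005,0.001,0.04,-0.3,0,0,0.025,0.005,0.001,0.04,-0.3,0,0,0.025,0.005,0.001,0.04,-0.3,0,0,-0.01,0.005,0.001,0.04,-0.3,0,0,-0.04,0.005,0.001,0.04,-0.3,0,0,-0.04,0.005,0.001,0.04])

```text
time_s: 35.8
tcp_pos: [0.5041, 0.3092, 0.128]
ee_rot: [[0.009, -0.996, 0.086], [0.009, 0.086, 0.996], [-1.0, -0.008, 0.009]]
wrist_force: [0.7, 0.7, 1.3]
gripper_width: 0.459
```

```bash
python3 plan.py -.058 .057 .058
```

```text
[0.50406469 0.30920531 0.12803269] [-0.0182  0.0615] w 39.9 [0.7 0.7 1.3] [-0.9999 -0.0078  0.0093] yaw 175.05 v 4.3
[ 0.06    0.     -0.     -0.1223  0.0389 -0.0033]
[ 0.06    0.     -0.      0.0697  0.0404 -0.0051]
```

>>> move_arm(increments=[0,0,0,0,0.039,-0.004,0,0,0,0,0,0.039,-0.004,0,0,0,0,0,0.039,-0.004,0,0,0,0,0,0.039,-0.004,0,0,0,0,0.03,0.039,-0.005,0,0,0,0,0.06,0.039,-0.005,0,0,0,0,0.068,0.039,-0.005,0,0,0,0,0.068,0.039,-0.005,0,0,0,0,0.068,0.039,-0.005,0])

```text
time_s: 36.55
tcp_pos: [0.4623, 0.3056, 0.0539]
ee_rot: [[-0.001, -0.996, 0.088], [0.001, 0.088, 0.996], [-1.0, 0.001, 0.001]]
wrist_force: [0.4, 0.4, 1.5]
gripper_width: 0.003
```

```bash
python3 plan.py -.025 .055 .058
```

```text
[0.46225603 0.30560226 0.05386811] [-0.0595  0.0543] w 0.3 [0.4 0.4 1.5] [-1.e+00  9.e-04  9.e-04] yaw 174.96 v 1.8
[-0.03    0.      0.     -0.1962 -0.0343  0.0009]
[-0.03    0.      0.     -0.0042 -0.0345  0.0008]
```

>>> move_arm(increments=[0,0,0,-0.002,-0.008,0.001,0,0,0,0,-0.002,-0.014,0.001,0,0,0,0,-0.002,-0.019,0.001,0,0,0,0,-0.002,-0.024,0.001,0,0,0,0,-0.002,-0.029,0.001,0,0,0,0,-0.002,-0.033,0.001,0,0,0,0,-0.002,-0.036,0.001,0,0,0,0,-0.002,-0.036,0.001,0])

```text
time_s: 37.22
tcp_pos: [0.4979, 0.3029, 0.0555]
ee_rot: [[-0.001, -0.996, 0.088], [0.001, 0.088, 0.996], [-1.0, 0.001, 0.001]]
wrist_force: [-0.8, -0.6, 0.5]
gripper_width: 0.006
```

```bash
python3 plan.py -.025 .055 .058; python3 - <<'E'
from h import *
snap('top','t17',(100,160,200,280),5)
E
```

```text
[0.49794969 0.3028731  0.05548117] [-0.0237  0.0547] w 0.5 [-0.8 -0.6  0.5] [-1.      0.0011  0.0012] yaw 174.92 v 0.6
[-0.07    0.      0.     -0.1945  0.0015  0.0006]
[-0.07    0.      0.     -0.0025  0.0013  0.0003]
```

View pics/t17.png

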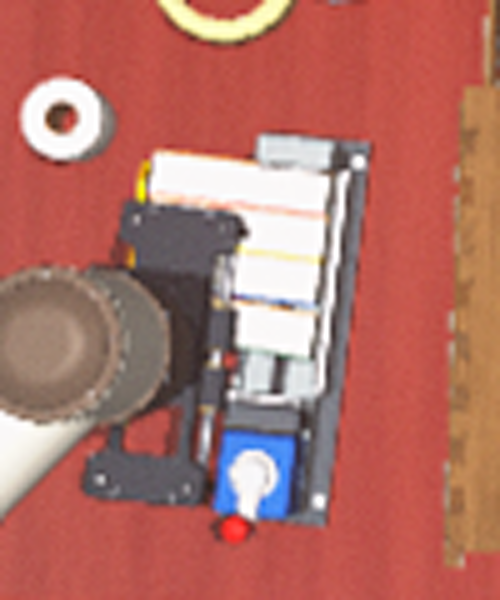

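>>> move_arm(increments=[0,0,0,0,0.012,0,0,0,0,0,-0.04,0.015,0,0,0,0,0,-0.08,0.015,0,0.03,0,0,0,-0.12,0.015,0,0.05,0,0,0,-0.125,0.05,-0.02,0.05,0,0,0,-0.125,0.085,-0.04,0.05,0,0,0,-0.125,0.109,-0.055,0.05,0,0,0,-0.125,0.109,-0.055,0.05,0,0,0,-0.125,0.109,-0.055,0.05])

```text
time_s: 38.02
tcp_pos: [0.3824, 0.2571, 0.1813]
ee_rot: [[-0.0, -0.996, 0.086], [0.002, 0.086, 0.996], [-1.0, 0.001, 0.002]]
wrist_force: [0.9, -0.1, 0.3]
gripper_width: 0.457
```

```bash
python3 plan.py -.1315 0 .105; python3 - <<'E'
from h import *
snap('top','t18',(100,160,200,280),5);snap('scene','s18',(140,170,270,290),6)
E
```

```text
[0.38242449 0.25707258 0.18129214] [-0.1348 -0.0011] w 39.7 [ 0.9 -0.1  0.3] [-1.0e+00  7.0e-04  2.4e-03] yaw 175.05 v 3.7
[ 0.06   -0.     -0.     -0.0687 -0.0032  0.0012]
[ 0.06   -0.     -0.      0.0763 -0.0033  0.0009]
```

View pics/t18.png

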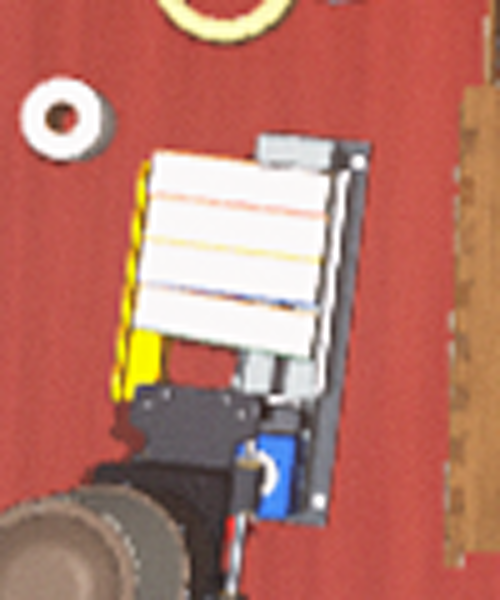

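View pics/s18.png

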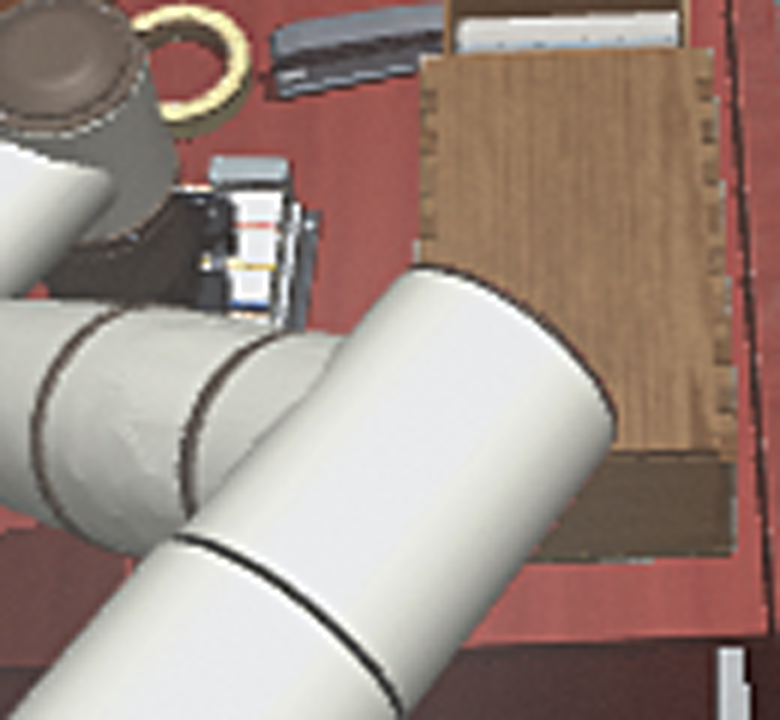

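>>> move_arm(increments=[0,0,0,0.03,-0.003,0.001,0.04,0,0,0,0.06,-0.003,0.001,0.04,0,0,0,0.074,-0.003,0.001,0.04,0,0,0,0.074,-0.003,0.001,0.04,0,0,0,0.074,-0.003,0.001,0,0,0,0,0.074,-0.003,0.001,0,0,0,0,0.074,-0.003,0.001,0,0,0,0,0.074,-0.003,0.001,0,0,0,0,0.074,-0.003,0.001,0])

```text
time_s: 38.87
tcp_pos: [0.3853, 0.2582, 0.1075]
ee_rot: [[-0.004, -0.996, 0.089], [0.001, 0.089, 0.996], [-1.0, 0.005, 0.001]]
wrist_force: [-9.2, 0.7, 6.7]
gripper_width: 0.197
```

```bash
python3 plan.py -.1315 0 .105
```

```text
[0.38533576 0.25815214 0.10746142] [-0.132   0.0003] w 17.1 [-9.2  0.7  6.7] [-1.0e+00  4.5e-03  5.0e-04] yaw 174.87 v 0.5
[-0.12    0.      0.     -0.1425  0.0002 -0.0002]
[-0.12    0.      0.      0.0025 -0.0005 -0.0003]
```

>>> move_arm(increments=[0,0,0,0,0,0.0088,0,0,0,0,0,-0.0036,0.017,0,0,0,0,0,-0.009,0.024,0,0,0,0,0,-0.016,0.0294,0,0,0,0,0,-0.0242,0.0328,0,0,0,0,0,-0.033,0.034,0,0,0,0,0,-0.033,0.034,0])

```text
time_s: 39.45
tcp_pos: [0.4231, 0.2894, 0.1075]
ee_rot: [[-0.002, -0.996, 0.088], [0.001, 0.088, 0.996], [-1.0, 0.002, 0.001]]
wrist_force: [-1.3, -1.9, 3.8]
gripper_width: 0.198
```

```bash
python3 plan.py -.0975 .034 .105
```

```text
[0.42312253 0.28938718 0.10746842] [-0.0971  0.0347] w 17.2 [-1.3 -1.9  3.8] [-1.0e+00  1.9e-03  6.0e-04] yaw 174.93 v 2.1
[-0.06    0.      0.     -0.1425  0.0007 -0.0006]
[-0.06    0.      0.      0.0025  0.0004 -0.0007]
```

>>> move_arm(increments=[0,0,0,0,-0.0088,-0.0012,0,0,0,0,0,-0.017,-0.0046,0,0,0,0,0,-0.024,-0.01,0,0,0,0,0,-0.0294,-0.017,0,0,0,0,0,-0.0328,-0.0252,0,0,0,0,0,-0.034,-0.034,0,0,0,0,0,-0.0328,-0.0428,0,0,0,0,0,-0.0294,-0.051,0,0,0,0,0,-0.024,-0.058,0,0,0,0,0,-0.017,-0.0634,0,0,0,0,0,-0.0088,-0.0668,0,0,0,0,0,0,-0.068,0])

```text
time_s: 40.45
tcp_pos: [0.4184, 0.2216, 0.1076]
ee_rot: [[0.003, -0.996, 0.088], [0.003, 0.088, 0.996], [-1.0, -0.003, 0.003]]
wrist_force: [5.5, -2.2, -0.7]
gripper_width: 0.191
```

```bash
python3 plan.py -.0975 -.034 .105; python3 - <<'E'
from h import *
snap('top','t19',(100,160,200,280),5)
E
```

```text
[0.41844359 0.22161531 0.10762864] [-0.0958 -0.0332] w 16.7 [ 5.5 -2.2 -0.7] [-1.     -0.0029  0.0029] yaw 174.97 v 12.6
[-0.02   -0.      0.     -0.1424  0.0013 -0.0003]
[-0.02   -0.      0.      0.0026  0.0017 -0.0008]
```

View pics/t19.png

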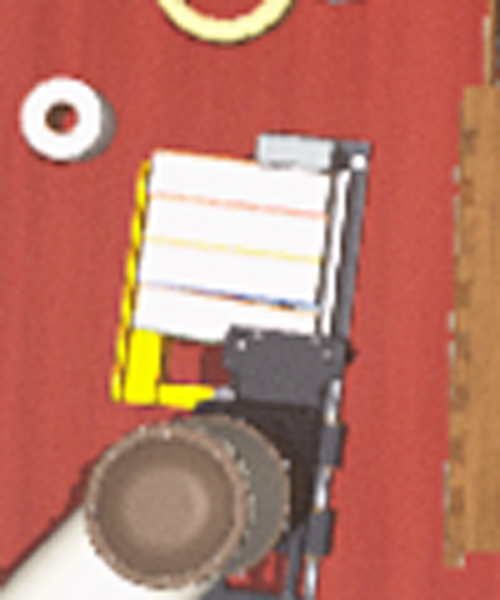

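>>> move_arm(increments=[0,0,0,0,0.0088,0.0012,0,0,0,0,0,0.017,0.0046,0,0,0,0,0,0.024,0.01,0,0,0,0,0,0.0294,0.017,0,0,0,0,0,0.0328,0.0252,0,0,0,0,0,0.0335,0.0296,0,0,0,0,0,0.034,0.034,0,0,0,0,0,0.034,0.034,0])

```text
time_s: 41.17
tcp_pos: [0.3851, 0.2576, 0.1074]
ee_rot: [[-0.003, -0.996, 0.088], [-0.002, 0.088, 0.996], [-1.0, 0.003, -0.002]]
wrist_force: [-3.3, -4.3, 7.9]
gripper_width: 0.199
```

```bash
python3 plan.py -.1315 0 .105; python3 - <<'E'
from h import *
snap('top','t20',(100,160,200,280),5)
E
```

```text
[0.38510517 0.25755892 0.1073796 ] [-0.1322 -0.0003] w 17.3 [-3.3 -4.3  7.9] [-1.      0.0029 -0.0018] yaw 174.98 v 0.7
[-1.000e-02  0.000e+00 -0.000e+00 -1.426e-01 -2.000e-04  1.000e-04]
[-0.01    0.     -0.      0.0024 -0.0007  0.0003]
```

View pics/t20.png

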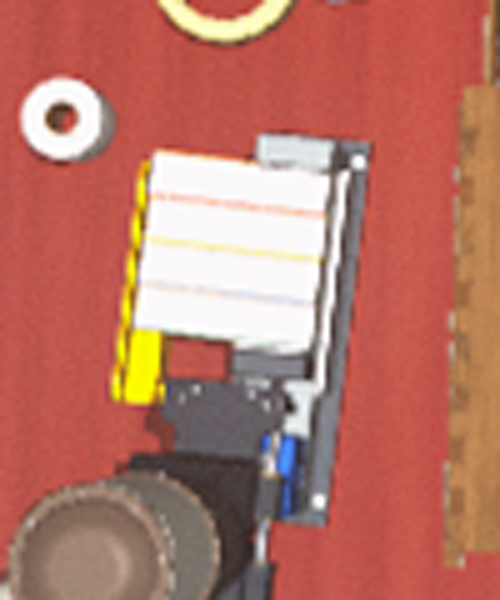

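>>> move_arm(increments=[0,0,0,0,-0.0003,0.0045,0,0,0,0,0,-0.0009,0.0076,0,0,0,0,0,-0.002,0.0115,0,0,0,0,0,-0.0034,0.0149,0,0,0,0,0,-0.0034,0.0149,0,0,0,0,0,-0.0034,0.0149,0])

```text
time_s: 41.72
tcp_pos: [0.3892, 0.2717, 0.1073]
ee_rot: [[-0.004, -0.996, 0.088], [-0.002, 0.088, 0.996], [-1.0, 0.004, -0.002]]
wrist_force: [-6.1, -3.7, 8.5]
gripper_width: 0.194
```

```bash
python3 - <<'E'
from h import *
s=r.sense();p=topr(s['tcp_pos']);print(p,np.arctan2(p[1],-(p[0]+.0975)),s['wrist_force'])
snap('top','t21',(100,160,200,280),5)
from crop import *
g=lambda x,y,z:topr(unproj('top',C(x,y,100,160,5),z)[0]).round(4)
E
```

```text
[-0.12936684  0.01410127] 0.41660461743186794 [-6.08189054 -3.73230633  8.5082967 ]
```

View pics/t21.png

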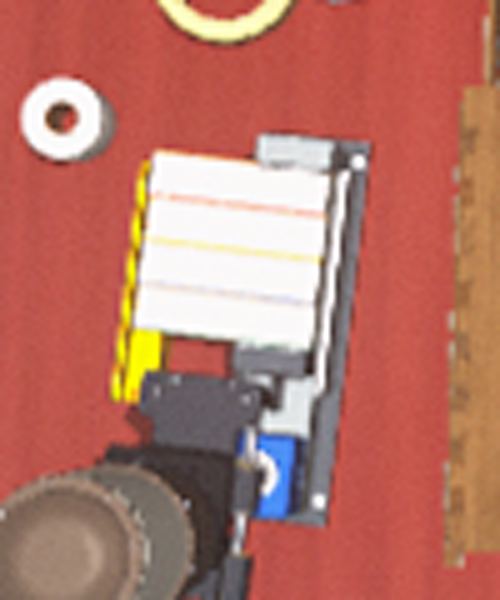

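```bash
python3 - <<'E'
from crop import *
im=np.load('pics/top.npy');save(im,'t21z',(120,180,180,245),10)
E
```

```text
(no output)
```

View pics/t21z.png

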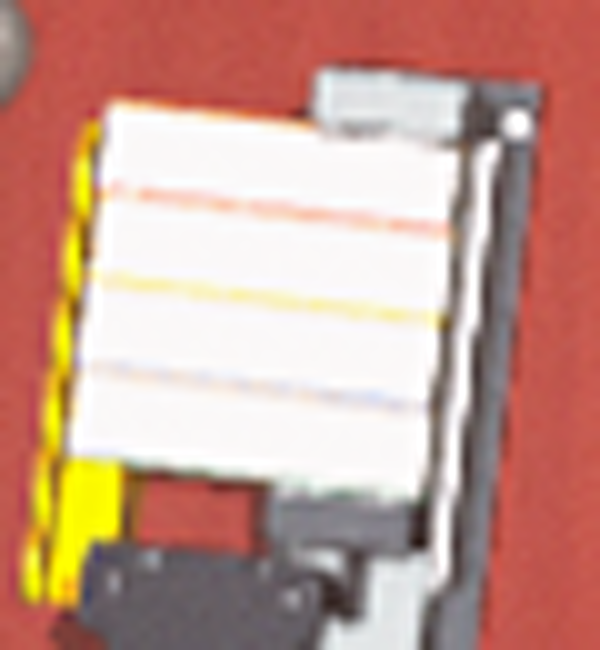

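>>> move_arm(increments=[0,0,0,0,0,0,0.045,0,0,0,0,0,0,0.045,0,0,0,0,0,0,0.045,0,0,0,-0.03,0,0,0.05,0,0,0,-0.07,0,0,0.06,0,0,0,-0.11,0,0,0.065,0,0,0,-0.15,0,0,0.065,7,0,0,-0.17,0,-0.02,0.065,14,0,0,-0.17,0,-0.06,0.065,21,0,0,-0.17,0,-0.1,0.065,28,0,0,-0.17,0,-0.14,0.065])

```text
time_s: 42.68
tcp_pos: [0.3784, 0.1326, 0.277]
ee_rot: [[0.0, -0.836, 0.549], [0.003, 0.549, 0.836], [-1.0, 0.001, 0.002]]
wrist_force: [1.5, -0.5, -0.4]
gripper_width: 0.743
```

```bash
python3 - <<'E'
from h import *
s=r.sense();print(s['tcp_pos'],s['joints'].round(1),yaw(s['ee_rot']),s['wrist_force'])
im=snap('scene','s22',(260,170,380,260),6); snap('top','t22',(90,170,410,290),2.4)
E
```

```text
[0.3783941  0.13258726 0.27699098] [ 42.7  -2.7 -23.4  -0.1 -69.2 -76. ] 146.6919353699334 [ 1.47778318 -0.54048675 -0.4110669 ]
```

View pics/s22.png

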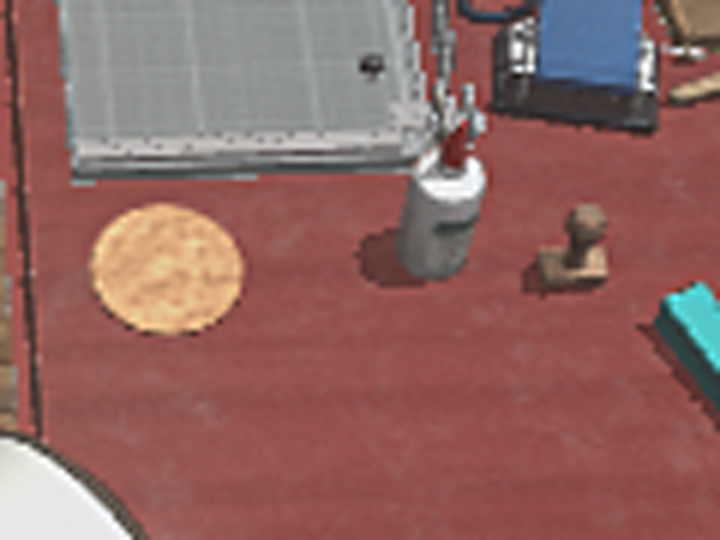

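View pics/t22.png

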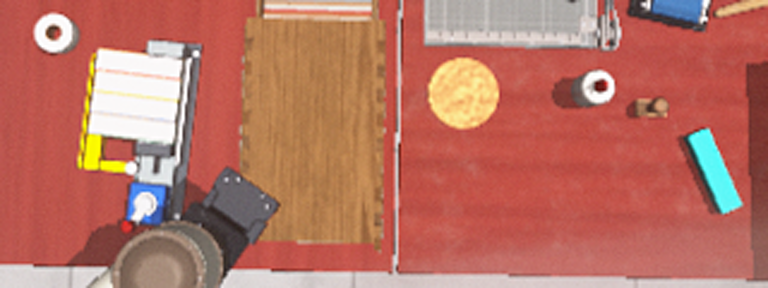

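```bash
python3 - <<'E'
from h import *
b=np.array([.5905,-.3625]); m=np.array([.5875,-.188])
for n,crop,s in(('scene',(260,170,380,260),6),('top',(265,190,385,260),6)):
    im=np.load(f'pics/{n}.npy')[crop[1]:crop[3],crop[0]:crop[2]]; im=cv2.resize(im,None,fx=s,fy=s,interpolation=cv2.INTER_CUBIC)
    a=np.linspace(0,2*np.pi,60)
    for c,z,rr,col in((b,0,.0245,(0,255,0)),(b,.095,.0245,(255,255,0)),(b,.151,.003,(0,0,255)),(m,.004,.052,(0,255,0))):
        P=np.c_[c[0]+rr*np.cos(a),c[1]+rr*np.sin(a),0*a+z]; uv=((proj(n,P)-[crop[0],crop[1]]+.5)*s-.5)
        cv2.polylines(im,[uv.round().astype(np.int32)],True,col,1)
    cv2.imwrite(f'pics/ov_{n}.png',im[:,:,::-1])
E
```

```text
(no output)
```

View pics/ov_scene.png

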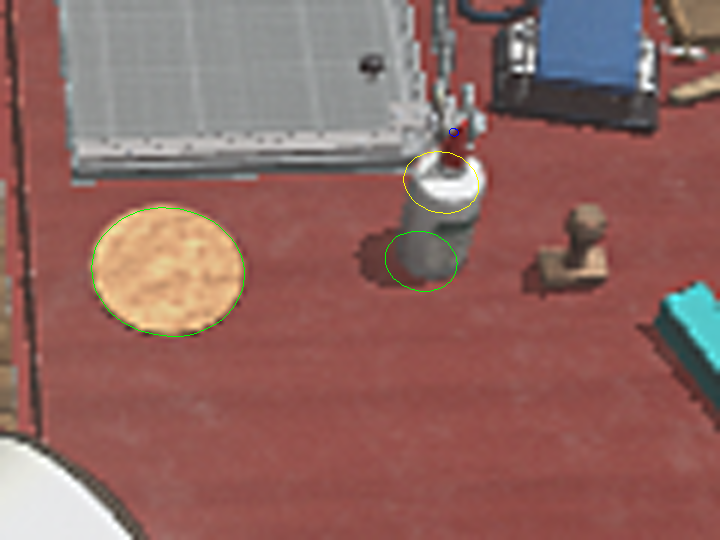

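View pics/ov_top.png

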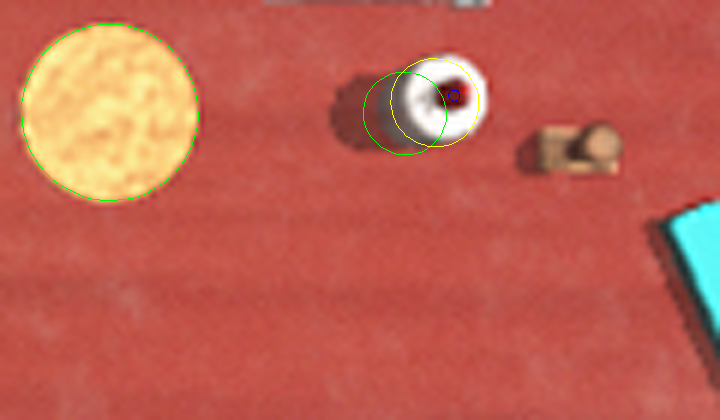

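```bash
python3 - <<'E'
from h import *
b=np.array([.594,-.3675]); m=np.array([.5875,-.188])
for n,crop,s in(('scene',(310,170,360,230),8),('top',(315,190,365,230),8)):
    im=np.load(f'pics/{n}.npy')[crop[1]:crop[3],crop[0]:crop[2]]; im=cv2.resize(im,None,fx=s,fy=s,interpolation=cv2.INTER_CUBIC)
    a=np.linspace(0,2*np.pi,60)
    for c,z,rr,col in((b,0,.0245,(0,255,0)),(b,.095,.0245,(255,255,0)),(b,.151,.003,(0,0,255))):
        P=np.c_[c[0]+rr*np.cos(a),c[1]+rr*np.sin(a),0*a+z]; uv=((proj(n,P)-[crop[0],crop[1]]+.5)*s-.5)
        cv2.polylines(im,[uv.round().astype(np.int32)],True,col,1)
    cv2.imwrite(f'pics/ov2_{n}.png',im[:,:,::-1])
from crop import *
def Rt(az,t):
    R=Rd(az+90); return R@Ro.from_rotvec([0,-t,0],degrees=True).as_matrix()
s=r.sense();p0,R0=s['tcp_pos'],s['ee_rot']
R1=Rt(-35,40); print(R1.round(2)); g=np.array([.594,-.3675,.07])
for back,up in((.12,.0),(0,0)):
    print(incR(g+R1[:,0]*(.011-back),R1,p0,R0),g+R1[:,0]*(.011-back))
print(incR([.42,-.2,.28],Rd(55),p0,R0))
E
```

```text
[[ 0.53  0.57  0.63]
 [-0.37  0.82 -0.44]
 [-0.77  0.    0.64]]
[ 87.44   -31.01   -31.98     0.1223  -0.3849  -0.294 ] [ 0.53660705 -0.32731303  0.15349884]
[ 87.44   -31.01   -31.98     0.2141  -0.4622  -0.2962] [ 0.59979195 -0.37155557  0.06157351]
[ 9.157e+01 -3.000e-02 -1.400e-01 -3.800e-03 -2.172e-01 -2.518e-01]
```

View pics/ov2_scene.png

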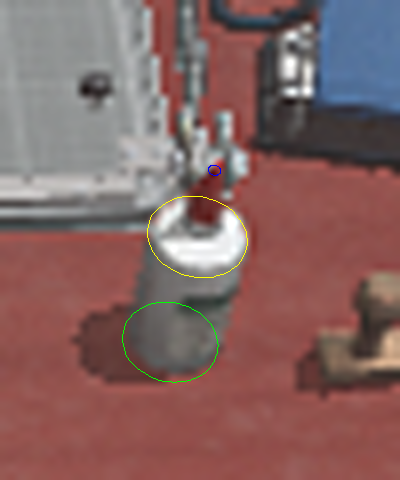

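View pics/ov2_top.png

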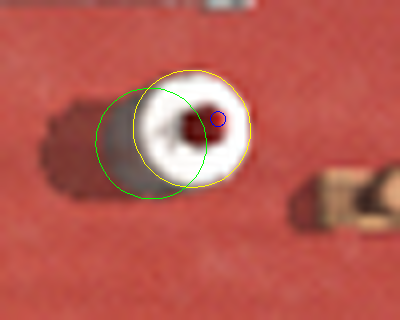

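>>> move_arm(increments=[7,0,0,0,-0.015,-0.02,0.08,14,0,0,0,-0.032,-0.04,0.08,21,0,0,0,-0.05,-0.06,0.08,28,0,0,0,-0.067,-0.08,0.08,35,0,0,0,-0.084,-0.1,0.08,42,0,0,0,-0.101,-0.12,0.08,49,0,0,0,-0.118,-0.14,0.08,56,0,0,0,-0.136,-0.16,0.08,63,0,0,0,-0.154,-0.18,0.08,70,0,0,0,-0.172,-0.2,0.08,77,0,0,0,-0.19,-0.22,0.08,84,0,0,0,-0.207,-0.24,0.08])

```text
time_s: 43.78
tcp_pos: [0.4221, -0.1818, 0.276]
ee_rot: [[-0.0, 0.459, 0.888], [0.001, 0.888, -0.459], [-1.0, 0.001, -0.001]]
wrist_force: [0.5, 0.7, -0.7]
gripper_width: 0.921
```

```bash
cat > bot.py <<'E'
from crop import *
import sys
def Rt(az,t):
    R=Rd(az+90); return R@Ro.from_rotvec([0,-t,0],degrees=True).as_matrix()
if __name__=='__main__':
    x,y,z,az,t=map(float,sys.argv[1:6])
    s=r.sense();p0,R0=s['tcp_pos'],s['ee_rot'];print(p0,(p0-R0[:,0]*.011).round(4),s['joints'].round(1),round(s['gripper_width']*87,1),'v',abs(s['joint_velocities']).max().round(1),s['wrist_force'].round(1),R0[2].round(3))
    R1=Rt(az,t); g=np.array([x,y,z])
    for back in(.12,.06,0): print(back,incR(g+R1[:,0]*(.011-back),R1,p0,R0))
E
python3 bot.py .594 -.368 .07 -35 40
```

```text
[ 0.42209585 -0.1817709   0.27602244] [ 0.4221 -0.1818  0.287 ] [-3.000e+00  3.700e+00 -1.700e+01 -1.000e-01 -6.920e+01 -1.143e+02] 80.2 v 41.9 [ 0.5  0.7 -0.7] [-1.     0.001 -0.001]
0.12 [  7.31   -39.99    -2.72     0.1223  -0.0772   0.1689]
0.06 [  7.31   -39.99    -2.72     0.1682  -0.0824   0.2072]
0 [  7.31   -39.99    -2.72     0.2142  -0.0876   0.2454]
```

>>> move_arm(increments=[1.2,-6.6,-0.45,0.01,-0.013,0.028,0.08,2.4,-13.2,-0.9,0.03,-0.026,0.056,0.08,3.6,-19.8,-1.35,0.05,-0.039,0.084,0.08,4.8,-26.4,-1.8,0.075,-0.052,0.112,0.08,6.1,-33.2,-2.25,0.1,-0.065,0.14,0.08,7.3,-40,-2.7,0.122,-0.077,0.169,0.08,7.3,-40,-2.7,0.122,-0.077,0.169,0.08,7.3,-40,-2.7,0.122,-0.077,0.169,0.08,7.3,-40,-2.7,0.122,-0.077,0.169,0.08])

```text
time_s: 44.53
tcp_pos: [0.5214, -0.3454, 0.2313]
ee_rot: [[0.411, 0.55, 0.727], [-0.408, 0.824, -0.393], [-0.815, -0.135, 0.563]]
wrist_force: [0.5, -0.7, 1.3]
gripper_width: 0.917
```

```bash
python3 bot.py .594 -.368 .07 -35 40; python3 - <<'E'
from h import *
snap('scene','s23',(250,150,390,260),5.5)
E
```

```text
[ 0.52144919 -0.34542485  0.23129253] [ 0.5169 -0.3409  0.2403] [ -24.2    8.   -45.2   75.2  -12.2 -168.4] 79.8 v 124.1 [ 0.5 -0.7  1.3] [-0.815 -0.135  0.563]
0.12 [ 5.75   -5.26    5.4     0.0625  0.0334 -0.0397]
0.06 [ 5.75   -5.26    5.4     0.1219  0.0387 -0.0339]
0 [ 5.75   -5.26    5.4     0.1814  0.0441 -0.0282]
```

View pics/s23.png

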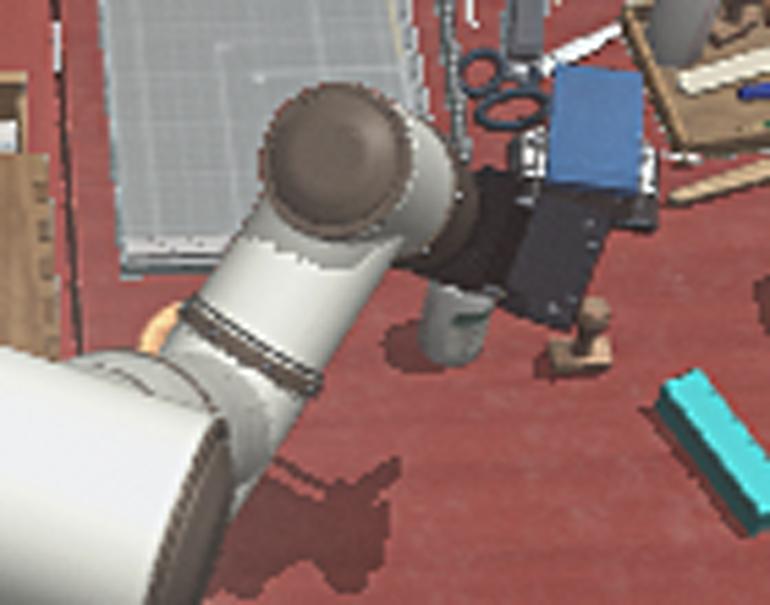

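```bash
python3 - <<'E'
from crop import *
s=r.sense();p0,R0=s['tcp_pos'],s['ee_rot']
print(incR([.50,-.27,.30],Rd(62),p0,R0))
E
```

```text
[-3.050e+00  3.412e+01  9.810e+00 -9.620e-02  4.510e-02 -6.200e-03]
```

>>> move_arm(increments=[-0.5,4,1.2,-0.015,0.005,0,0.08,-1,8,2.4,-0.03,0.01,0,0.08,-1.2,12,3.5,-0.045,0.016,0,0.08,-1.5,16,4.6,-0.06,0.022,0,0.08,-1.8,20,5.8,-0.075,0.028,-0.003,0.08,-2.1,24,7,-0.09,0.034,-0.005,0.08,-2.5,28,8,-0.096,0.04,-0.006,0.08,-2.8,32,9.2,-0.096,0.045,-0.006,0.08,-3,34,9.8,-0.096,0.045,-0.006,0.08,-3,34,9.8,-0.096,0.045,-0.006,0.08])

```text
time_s: 45.42
tcp_pos: [0.5038, -0.2683, 0.3001]
ee_rot: [[0.009, 0.475, 0.88], [0.01, 0.88, -0.475], [-1.0, 0.013, 0.003]]
wrist_force: [-0.6, -0.6, -0.3]
gripper_width: 0.923
```

```bash
python3 bot.py .594 -.368 .1035 -30 0; python3 - <<'E'
from h import *
snap('scene','s24',(250,150,390,260),5.5)
E
```

```text
[ 0.50380631 -0.26828311  0.30007441] [ 0.5037 -0.2684  0.3111] [ -12.1   14.3   -0.5   -0.7  -74.9 -106. ] 80.3 v 6.7 [-0.6 -0.6 -0.3] [-1.     0.013  0.003]
0.12 [ 1.66    0.15   -0.76    0.0873 -0.0461  0.1265]
0.06 [ 1.66    0.15   -0.76    0.1473 -0.0469  0.1263]
0 [ 1.66    0.15   -0.76    0.2073 -0.0477  0.1261]
```

View pics/s24.png

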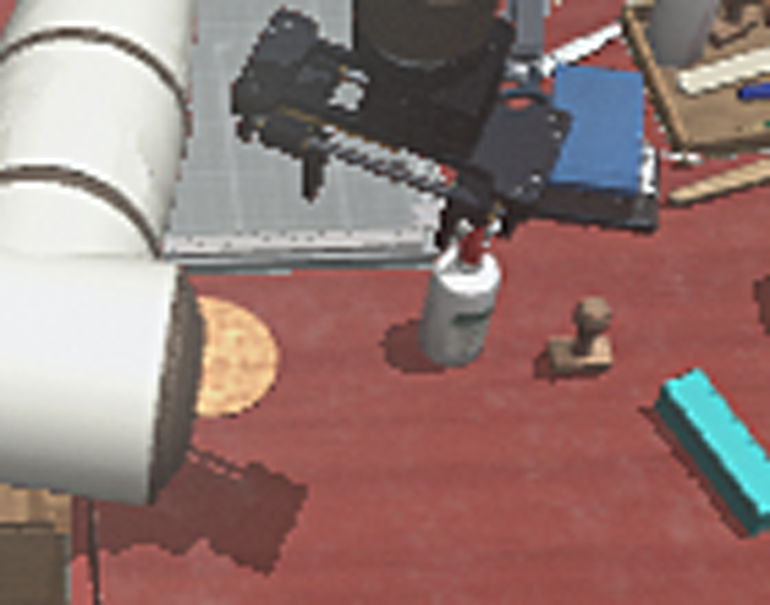

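>>> move_arm(increments=[1.7,0.1,-0.7,0.02,-0.01,0.03,0.085,1.7,0.1,-0.7,0.04,-0.02,0.06,0.085,1.7,0.1,-0.7,0.06,-0.03,0.09,0.085,1.7,0.1,-0.7,0.075,-0.046,0.1265,0.085,1.7,0.1,-0.7,0.075,-0.046,0.1265,0.085,1.7,0.1,-0.7,0.075,-0.046,0.1265,0.085,1.7,0.1,-0.7,0.075,-0.046,0.1265,0.085,1.7,0.1,-0.7,0.075,-0.046,0.1265,0.085])

```text
time_s: 46.13
tcp_pos: [0.5904, -0.3678, 0.2279]
ee_rot: [[0.003, 0.5, 0.866], [-0.004, 0.866, -0.5], [-1.0, -0.002, 0.004]]
wrist_force: [0.0, -0.2, -0.0]
gripper_width: 0.975
```

```bash
python3 bot.py .594 -.368 .1035 -30 0; python3 - <<'E'
from h import *
snap('scene','s25',(270,120,390,240),5);snap('top','t25',(290,160,400,260),5)
E
```

```text
[ 0.59044838 -0.36781588  0.22787084] [ 0.5904 -0.3678  0.2389] [ -18.6   29.    11.2    0.2  -72.  -101.5] 84.8 v 1.2 [ 0.  -0.2 -0. ] [-1.    -0.002  0.004]
0.12 [-0.01    0.25    0.12    0.0154  0.0016  0.0031]
0.06 [-0.01    0.25    0.12    0.0754  0.0018  0.0028]
0 [-0.01    0.25    0.12    0.1354  0.0019  0.0026]
```

View pics/s25.png

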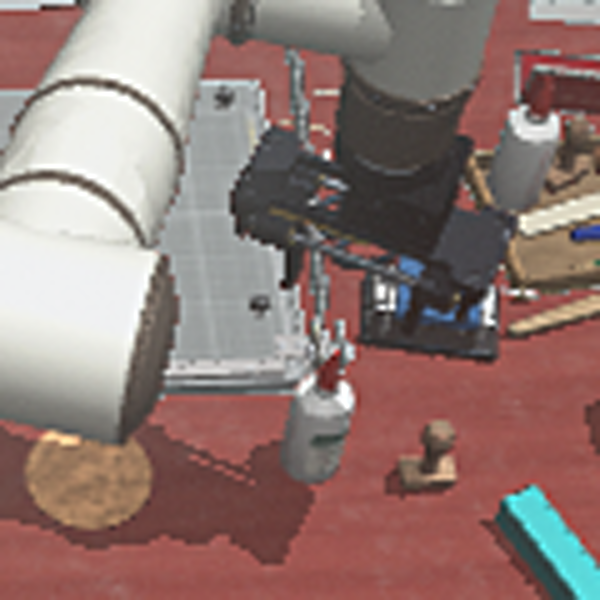

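View pics/t25.png

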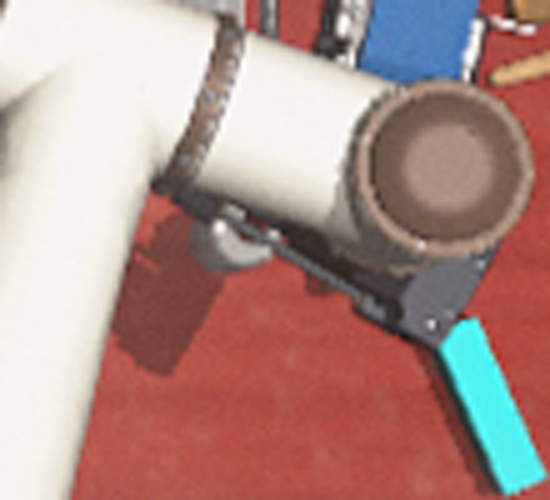

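>>> move_arm(increments=[0,0,0,0.03,0.0018,0.003,0.085,0,0,0,0.06,0.0018,0.003,0.085,0,0,0,0.09,0.0018,0.003,0.085,0,0,0,0.11,0.0018,0.003,0.085,0,0,0,0.11,0.0018,0.003,0.085,0,0,0,0.11,0.0018,0.003,0.085])

```text
time_s: 46.73
tcp_pos: [0.5939, -0.3686, 0.1168]
ee_rot: [[0.0, 0.5, 0.866], [-0.003, 0.866, -0.5], [-1.0, -0.003, 0.002]]
wrist_force: [0.7, -0.6, 1.5]
gripper_width: 0.975
```

```bash
python3 bot.py .594 -.368 .1035 -30 0; python3 - <<'E'
from h import *
snap('scene','s26',(270,120,390,240),5)
E
```

```text
[ 0.59393712 -0.36858001  0.1168473 ] [ 0.5939 -0.3685  0.1278] [ -18.5   34.     3.5    0.2  -59.4 -101.6] 84.8 v 3.3 [ 0.7 -0.6  1.5] [-1.    -0.003  0.002]
0.12 [-2.00e-02  1.10e-01  1.60e-01 -9.57e-02  3.00e-04 -1.00e-04]
0.06 [-0.02    0.11    0.16   -0.0357  0.0004 -0.0002]
0 [-0.02    0.11    0.16    0.0243  0.0006 -0.0003]
```

View pics/s26.png

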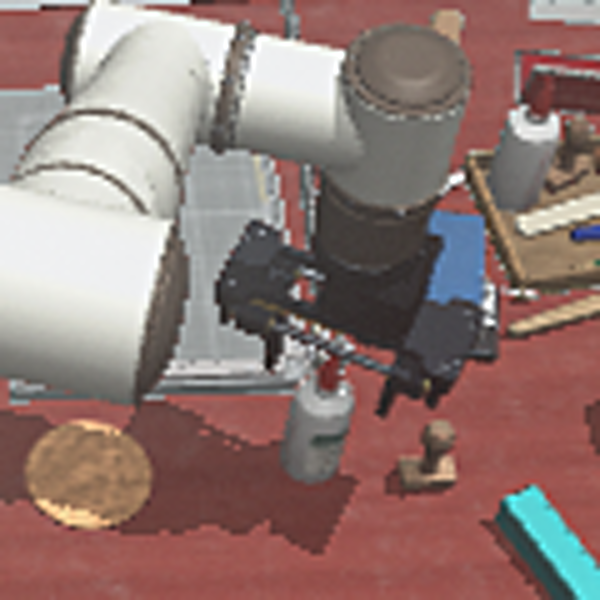

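>>> move_arm(increments=[0,0,0,0.01,0,0,0.085,0,0,0,0.019,0,0,0.085,0,0,0,0.025,0,0,0.085,0,0,0,0.025,0,0,0.085])

```text
time_s: 47.12
tcp_pos: [0.5932, -0.3686, 0.0892]
ee_rot: [[-0.002, 0.501, 0.865], [-0.001, 0.865, -0.501], [-1.0, -0.002, -0.001]]
wrist_force: [-0.4, -0.2, -0.8]
gripper_width: 0.974
```

>>> move_arm(increments=[0,0,0,0,0,0,0.06,0,0,0,0,0,0,0.04,0,0,0,0,0,0,0.0,0,0,0,0,0,0,0.0,0,0,0,0,0,0,0.0,0,0,0,0,0,0,0.0,0,0,0,0,0,0,0.0])

```text
time_s: 47.7
tcp_pos: [0.5942, -0.369, 0.0911]
ee_rot: [[0.0, 0.501, 0.865], [-0.003, 0.865, -0.501], [-1.0, -0.002, 0.002]]
wrist_force: [0.9, 1.6, 0.8]
gripper_width: 0.539
```

```bash
python3 bot.py .594 -.368 .1035 -30 0; python3 - <<'E'
from h import *
snap('scene','s27',(270,120,390,240),5)
E
```

```text
[ 0.59423553 -0.36902924  0.09105144] [ 0.5942 -0.369   0.1021] [ -18.6   35.5    2.1    0.2  -56.6 -101.6] 46.9 v 0.4 [0.9 1.6 0.8] [-1.    -0.002  0.002]
0.12 [-0.07    0.11    0.13   -0.1215  0.0005 -0.0005]
0.06 [-0.07    0.11    0.13   -0.0615  0.0006 -0.0006]
0 [-0.07    0.11    0.13   -0.0015  0.0008 -0.0007]
```

View pics/s27.png

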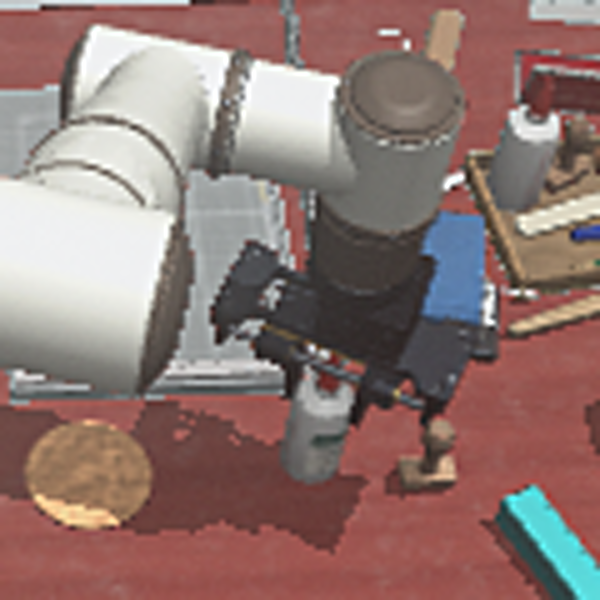

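>>> move_arm(increments=[0,0,0,-0.005,0,0,0,0,0,0,-0.012,0,0,0,0,0,0,-0.02,0,0,0,0,0,0,-0.03,0,0,0,0,0,0,-0.03,0,0,0,0,0,0,-0.03,0,0,0])

```text
time_s: 48.25
tcp_pos: [0.5948, -0.3692, 0.1224]
ee_rot: [[0.003, 0.501, 0.865], [-0.004, 0.865, -0.501], [-1.0, -0.002, 0.004]]
wrist_force: [-0.3, 0.8, -1.7]
gripper_width: 0.532
```

```bash
python3 - <<'E'
from h import *
s=r.sense();p0,R0=s['tcp_pos'],s['ee_rot'];print(p0,s['gripper_width']*87,s['wrist_force'])
print(incR([.5875,-.190,.1225],R0,p0,R0),incR([.5875,-.190,.0955],R0,p0,R0))
snap('scene','s28',(270,120,390,240),5)
E
```

```text
[ 0.59475046 -0.36917562  0.1223913 ] 46.246428252885046 [-0.32852663  0.80448574 -1.66130017]
[ 0.      0.      0.     -0.0008  0.1514 -0.0961] [ 0.      0.      0.      0.0262  0.1515 -0.0962]
```

View pics/s28.png

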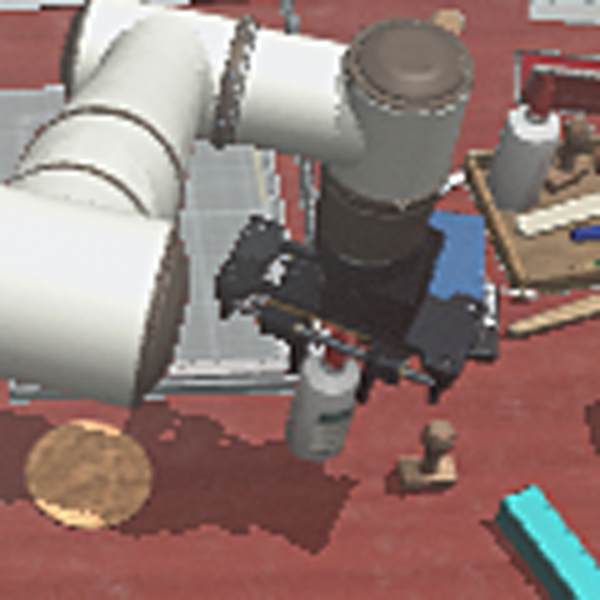

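>>> move_arm(increments=[0,0,0,0,0.01,-0.006,0,0,0,0,0,0.03,-0.019,0,0,0,0,0,0.053,-0.034,0,0,0,0,0,0.077,-0.049,0,0,0,0,0,0.101,-0.064,0,0,0,0,0,0.125,-0.079,0,0,0,0,0,0.143,-0.091,0,0,0,0,0,0.1515,-0.096,0,0,0,0,0,0.1515,-0.096,0,0,0,0,0,0.1515,-0.096,0])

```text
time_s: 49.13
tcp_pos: [0.587, -0.1892, 0.1203]
ee_rot: [[-0.0, 0.5, 0.866], [-0.003, 0.866, -0.5], [-1.0, -0.003, 0.001]]
wrist_force: [0.5, -0.9, -1.9]
gripper_width: 0.535
```

```bash
python3 - <<'E'
from h import *
s=r.sense();p0,R0=s['tcp_pos'],s['ee_rot'];print(p0,s['gripper_width']*87,s['wrist_force'],R0[2])
print(incR([.5875,-.190,.0955],R0,p0,R0))
snap('scene','s29',(240,120,360,240),5);snap('top','t29',(250,160,360,260),5)
E
```

```text
[ 0.5869573  -0.18923832  0.12030894] 46.55791064014497 [ 0.46924779 -0.86978405 -1.9234971 ] [-0.99999545 -0.00266568  0.00141254]
[ 0.      0.      0.      0.0248 -0.0003  0.0008]
```

View pics/s29.png

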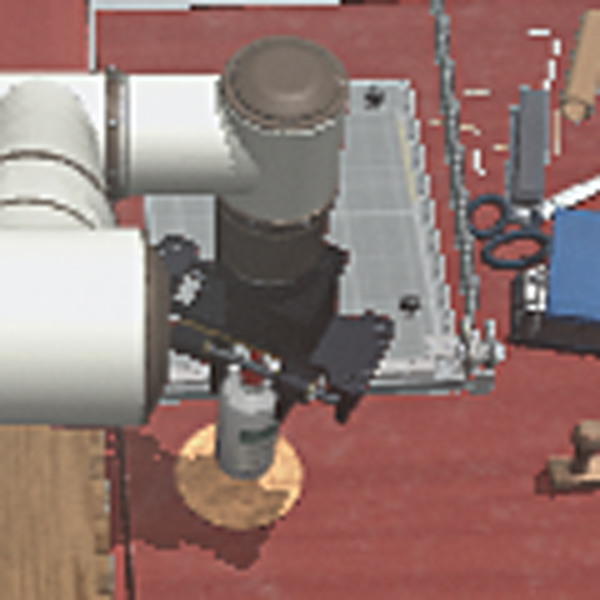

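View pics/t29.png

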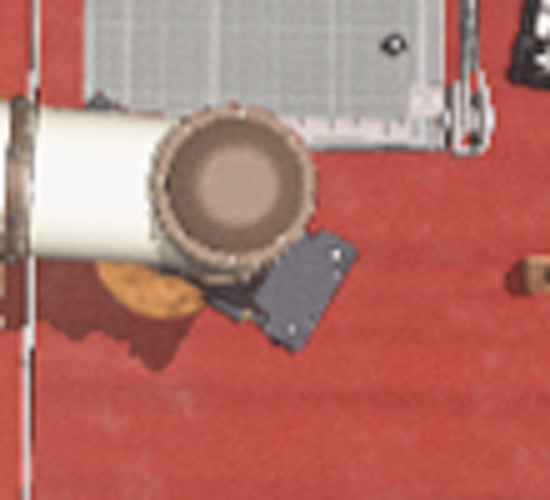

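>>> move_arm(increments=[0,0,0,0.008,0,0,0,0,0,0,0.015,0,0,0,0,0,0,0.02,0,0,0,0,0,0,0.024,0,0,0,0,0,0,0.024,0,0,0,0,0,0,0.024,0,0,0])

```text
time_s: 49.73
tcp_pos: [0.5869, -0.19, 0.0959]
ee_rot: [[-0.0, 0.501, 0.865], [-0.003, 0.865, -0.501], [-1.0, -0.003, 0.001]]
wrist_force: [0.6, -0.4, -1.7]
gripper_width: 0.536
```

>>> move_arm(increments=[0,0,0,0.001,0,0,0,0,0,0,0.002,0,0,0,0,0,0,0.002,0,0,0,0,0,0,0.002,0,0,0])

```text
time_s: 50.07
tcp_pos: [0.5873, -0.1899, 0.095]
ee_rot: [[0.001, 0.501, 0.866], [-0.003, 0.866, -0.501], [-1.0, -0.002, 0.003]]
wrist_force: [-0.5, -0.2, 1.8]
gripper_width: 0.532
```

Touching the mat now. Release and rise.

>>> move_arm(increments=[0,0,0,0,0,0,0.055,0,0,0,0,0,0,0.07,0,0,0,0,0,0,0.085,0,0,0,0,0,0,0.085,0,0,0,0,0,0,0.085,0,0,0,-0.01,0,0,0.085,0,0,0,-0.03,0,0,0.085,0,0,0,-0.06,0,0,0.085,0,0,0,-0.1,0,0,0.085,0,0,0,-0.14,0,0,0.085,0,0,0,-0.17,0,0,0.085])

```text
time_s: 50.98
tcp_pos: [0.5875, -0.1898, 0.2692]
ee_rot: [[0.005, 0.501, 0.866], [-0.004, 0.866, -0.501], [-1.0, -0.001, 0.006]]
wrist_force: [1.2, -0.8, 0.2]
gripper_width: 0.977
```

>>> move_arm(increments=[0,0,0,0,0,-0.03,0.085,0,0,0,0,0,-0.07,0.085,0,0,0,0,0,-0.11,0.085,0,0,0,0,0,-0.15,0.085,0,0,0,0,-0.03,-0.17,0.085,0,0,0,0,-0.07,-0.17,0.085,0,0,0,0,-0.1,-0.17,0.085,0,0,0,0,-0.1,-0.17,0.085,0,0,0,0,-0.1,-0.17,0.085])

```text
time_s: 51.73
tcp_pos: [0.389, -0.1916, 0.2654]
ee_rot: [[0.002, 0.503, 0.864], [-0.003, 0.864, -0.503], [-1.0, -0.002, 0.003]]
wrist_force: [0.6, 0.4, 0.3]
gripper_width: 0.978
```

```bash
python3 - <<'E'
from h import *
s=r.sense();print(s['tcp_pos'],s['joints'].round(1),s['wrist_force'])
snap('scene','s30',(100,120,400,290),2.6);im=snap('top','t30',s=1.5);save(im,'t30z',(120,180,180,245),10)
b=np.array([.588,-.191])
for n,crop,q in(('scene',(260,150,340,230),7),('top',(260,180,340,260),7)):
    im=np.load(f'pics/{n}.npy')[crop[1]:crop[3],crop[0]:crop[2]]; im=cv2.resize(im,None,fx=q,fy=q,interpolation=cv2.INTER_CUBIC)
    a=np.linspace(0,2*np.pi,60)
    for c,z,rr,col in((b,.004,.0245,(0,255,0)),(b,.099,.0245,(255,255,0)),(np.array([.5875,-.188]),.004,.052,(0,255,255))):
        P=np.c_[c[0]+rr*np.cos(a),c[1]+rr*np.sin(a),0*a+z]; uv=((proj(n,P)-[crop[0],crop[1]]+.5)*q-.5)
        cv2.polylines(im,[uv.round().astype(np.int32)],True,col,1)
    cv2.imwrite(f'pics/ov3_{n}.png',im[:,:,::-1])
a=cv2.imread('pics/ov3_scene.png');c=cv2.imread('pics/ov3_top.png');cv2.imwrite('pics/ov3.png',cv2.resize(np.hstack([a,c]),(790,395)))
E
```

```text
[ 0.38901256 -0.1915522   0.26540155] [  -4.5    1.3  -21.3    0.2  -67.3 -115.8] [0.62566938 0.35014009 0.28219596]
```

View pics/t30.png

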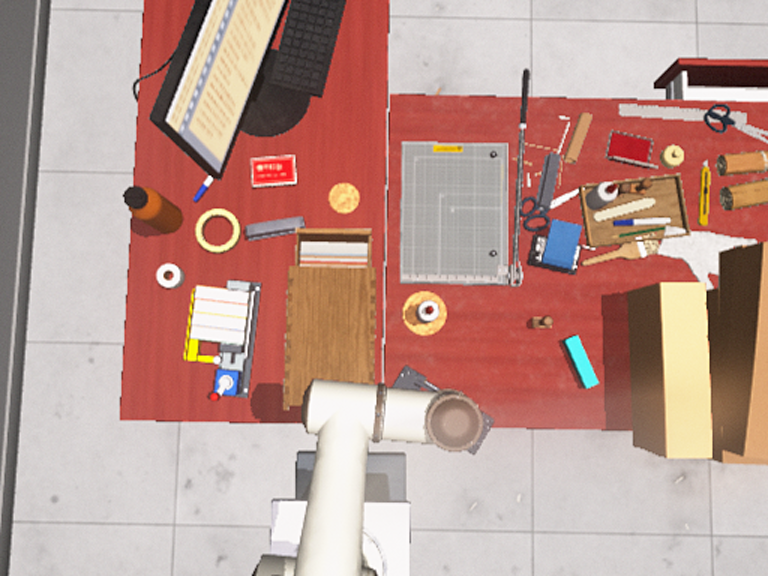

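View pics/ov3.png

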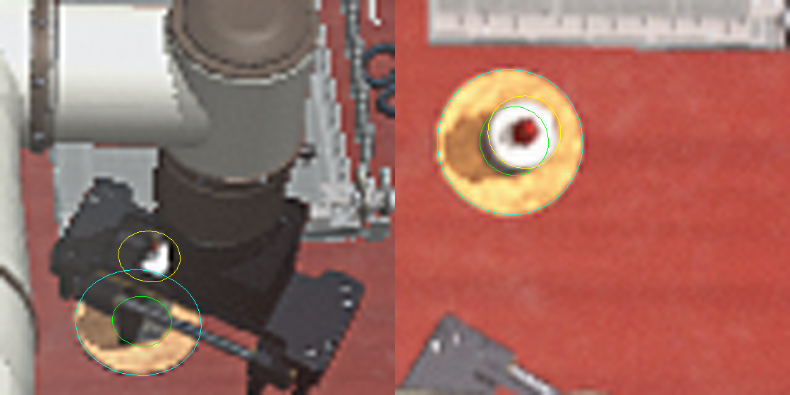

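View pics/t30z.png

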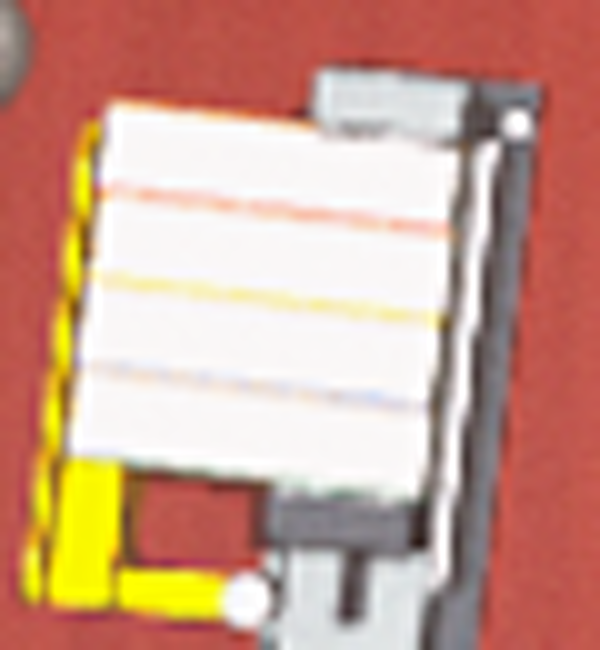

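View pics/s30.png

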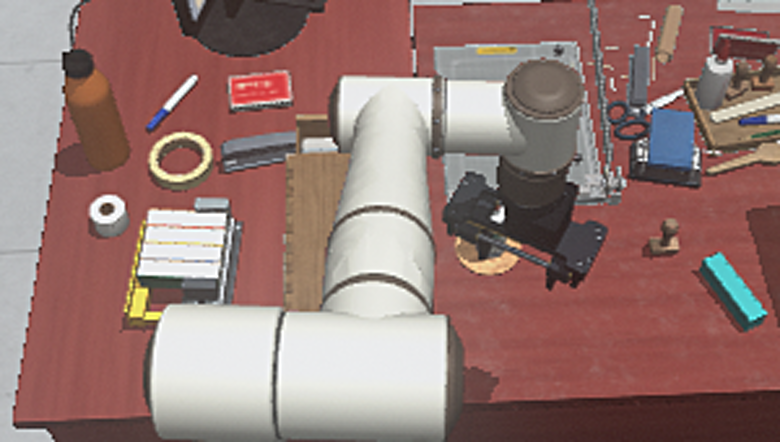

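```bash
python3 - <<'E'
from crop import *
g=lambda x,y,z:topr(unproj('top',C(x,y,120,180,10),z)[0]).round(4)
print('near face',g(70,458,.072),g(420,493,.072),'far',g(110,103,.072),g(462,150,.072),'jaw front/back',g(272,483,.08),g(268,535,.08),g(420,547,.08))
print('right ends',[g(*q,.072) for q in((455,190),(442,275),(433,360),(422,450))],'knob')
E
```

```text
near face [-0.0104  0.0953] [-0.0094 -0.0233] far [0.1102 0.0981] [ 0.1071 -0.0227] jaw front/back [-0.0114  0.0248] [-0.0288  0.0239] [-0.0273 -0.0271]
right ends [array([ 0.0933, -0.022 ]), array([ 0.0643, -0.0213]), array([ 0.0354, -0.0219]), array([ 0.005 , -0.0221])] knob
```

```bash
python3 -c "
from station import r
print(r.finish_job())"
```

```text
the job is handed in; nothing more can be done
None
```

I did the whole job and handed it in at about 52 s of the 210 s allowed. I got no verdict back.

**What I did**
- **Leg:** I pushed the yellow prop leg to its stop. It met the stop at about 21 N.
- **Pads:** All four pads (red, yellow, blue, green) stand on their long edges across bed and rail, gathered against the fence.
- **Clamp:** I turned the crank about 6.7 rad clockwise to close the jaw on them.
- **Bottle:** The glue bottle stands on the large cork mat.

**Last checks, from the final pictures**
- **Pads:** they sit tight and square, with origins about 38 mm left of the press's centre line. The stack runs from x of about -10 to +109 mm.
- **Jaw:** by its crank angle, the free face would be at about -6.6 mm, so the sprung plate gives about 3.4 mm. That suggests roughly 12 N; I had no direct force reading.
- **Bottle:** it is upright, about 5 mm from the mat's centre.
- **Stamp and arm:** the stamp has not visibly moved. The arm is raised and touching nothing, and I saw no pad knocked aside.

**What went wrong on the way**
- Pushing the first two pads to the left of the fence's edge (y about 45 mm) turned them slightly. I squared them by pushing again over the bed.
- A tilted approach to the bottle came close to a wrist singularity. I backed out without touching it and gripped it from straight above, near its shoulder.

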